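# Feel for leftover spacers, then seat the detector post

### The job

Two of the three post holders on the breadboard still have a height spacer lying at the bottom of the bore, and I do not know which two. Feel down the bores gently with the hex driver until it touches the bottom of the clear one, and put the driver back upright in its own hole in the stand. Then set the detector's post into the clear holder and press it fully home, upright, never pressing on the holders or breadboard with more than about 40 N and leaving the spare post, lens and screw jar where they are.

Things in the scene. Friction and masses are not known exactly. Their poses are not given: they have to be found in the camera images.
- board: aluminium breadboard 160 x 260 x 12 mm, fixed to the bench; origin under its centre, on the bench; x across its short side, y along its long side, z up. Three identical black tubular post holders stand on it, 32 mm outside diameter, on 48 mm flanges, at x = -20 mm, y = +80 mm (left), 0 (mid) and -80 mm (right); rims 87 mm above the bench
- bore_left (a point): centre of the floor of the left holder's bore (at the board's +y side), 22 mm above the bench; axes as the board's. Each bore is round, upright, 18 mm in diameter, 65 mm deep from the rim. Two of the three have a loose steel spacer, 15 mm diameter, 22 mm high, on the floor (which two varies): there a rod stops 22 mm short of the floor
- bore_mid (a point): the same for the middle holder. On the +x side (board's) of each holder a spring thumbscrew, axis 20 mm below the rim, puts a round nose 2.5 mm into the bore; it yields sideways at 3 to 5 N, and its drag can hold up a post that is let go, so press the post down (under 15 N is plenty) till it stops hard on the floor. The knob reaches 33 mm from the bore's axis
- bore_right (a point): the same for the right holder (at the board's -y side)
- stand: white plastic block 170 x 90 x 60 mm, fixed to the bench; origin under its centre, x along its length, z up. Three round upright holes, 48 mm deep (floors 12 mm above the bench), at x = -48, y = 0 mm (19 mm diameter, the detector's post), x = 50, y = -12 mm (9 mm, the hex driver) and x = 30, y = 25 mm (18 mm, a spare post)
- driver_hole (a point): centre of the floor of the hex driver's own hole in the stand, 12 mm above the bench; the mouth is 48 mm straight above it, with a 2 mm chamfer
- driver: straight hex driver, 0.09 kg, standing tip down in the stand, perhaps leaning slightly. Origin at the shank's tip, z up along the shank to the handle. Steel shank 6 mm diameter, z = 0 to 100 mm; grey round handle z = 100 to 186 mm: 24.4 mm diameter from z = 120 to 184 mm (grip it here, best around 150), 17 mm below that
- detector: photodetector head on a steel post, 0.26 to 0.40 kg, post down in the stand. Origin at the centre of the post's foot, z up, x from lens to rear connector. Post 16 mm diameter, 95 mm long, foot chamfered 2 mm; box head z = 95 to 145 mm, x = -28 to 28, y = -22 to 22 mm (grip these flat sides, 44 mm apart, around z = 125 mm); lens flange out to x = -39, connector to x = 40 mm
- spare_post: bystander: bare steel post 16 mm diameter, 75 mm long, standing in the stand; origin at the centre of its foot
- lens: bystander: lens in a 42 mm black ring on a short post with a 38 mm round foot, 75 mm high, loose on the breadboard; origin under its foot
- screw_jar: bystander: clear jar with a black lid, 48 mm diameter, 55 mm high; origin under its centre
Not all that is in view belongs to the job. Leave any brown look-alike of the stand alone.

How it is judged (in metres and radians):
On the way:
1. the driver's tip touches the floor of the clear bore (within 5 mm of it, pressing with more than 0.3 N) (contact force between driver and board above 0.3 N and ((horizontal distance between driver and bore_left below 0.008 m and z of driver in the frame of bore_left below 0.005 m) or (horizontal distance between driver and bore_mid below 0.008 m and z of driver in the frame of bore_mid below 0.005 m) or (horizontal distance between driver and bore_right below 0.008 m and z of driver in the frame of bore_right below 0.005 m))), for 0.02 s.
At the end, for the whole second after the job is handed in: The detector's post stands in the clear holder, its foot within 3 mm of the bore's floor and 4 mm of its axis, upright within 0.08 rad, at rest; the driver stands in its own hole in the stand, its tip within 5 mm of that hole's floor, at rest (((horizontal distance between detector and bore_left below 0.004 m and z of detector in the frame of bore_left below 0.003 m) or (horizontal distance between detector and bore_mid below 0.004 m and z of detector in the frame of bore_mid below 0.003 m) or (horizontal distance between detector and bore_right below 0.004 m and z of detector in the frame of bore_right below 0.003 m)) and angle between detector's own z axis and vertical below 0.08 rad and linear speed of each of detector, driver below 0.02 m/s and horizontal distance between driver and driver_hole below 0.006 m and z of driver in the frame of driver_hole below 0.005 m and angle between driver's own z axis and vertical below 0.2 rad); the robot touches nothing.
It fails at once if something presses on the breadboard or its holders with more than 40 N (contact force between board and anything else above 40 N).
It fails at once if the spare post is shifted by more than 20 mm (distance of spare_post from where it was at the start of the episode above 0.02 m).
It fails at once if the lens is shifted by more than 20 mm or knocked over (distance of lens from where it was at the start of the episode above 0.02 m or angle between lens's own z axis and vertical above 0.5 rad).
It fails at once if the screw jar is shifted by more than 20 mm (distance of screw_jar from where it was at the start of the episode above 0.02 m).
It also fails if it takes over 72 s, if anything falls off the work surface, if the arm or the gripper's body presses on something with over 40 N, if the wrist force passes 120 N, or if a joint passes its speed limit or range.

### The arm

A 6-joint arm with a two-finger parallel gripper is mounted at the origin on the work surface. World frame = base frame: x ahead of the robot, y to its left, z up, the work surface at z = 0. Lengths are in mm, angles in rad, forces in N, time in s.
With the tool pointing down it reaches from about 225 to 725 mm from the base axis. Payload 3.1 kg.
Tool frame: the origin (TCP) lies at the very end of the fingers, on their centre line; the grasp point (between the pads) lies 19 mm behind it; z points along the fingers, x is the direction in which the jaws open and shut, and the axes are right-handed (so a half turn about z gives the same grasp; the last joint's range is limited). The gripper opens to 85 mm and grips with 20 to 120 N. Pads are 22 mm wide; open, the fingers measure 114 mm over their backs; the gripper's body (76 mm by 85 mm) begins 54 mm behind the grasp point. The pads swing forward as they close: fully open they stand 13 mm farther back than shut.
Start: joints at [1.143, 0.048, 0.099, 1.622, 0, 1.443], TCP at [155.055, 501.573, 231.312] pointing down, gripper open.
Joint ranges: [-2.91, 2.91], [-0.99, 1.94], [-1.21, 1.42], [-2.12, 2.29], [-1.49, 1.47], [-3.14, 3.14]. Speed limits (rad/s): [2.79, 2.79, 3.14, 3.14, 3.14, 3.14].

### API

Orientations are given as [roll, pitch, yaw] about the fixed x, y, z axes, in that order (R = Rz(yaw) Ry(pitch) Rx(roll)).
In Python, from cell import r, imaging, job_done gives the robot as it stands.
- The arm moves only by the tool drive_tool, never from a script. Its argument "steps" is text: rows parted by semicolons, each of 7 numbers parted by spaces: the turn, a rotation vector about the world's x, y, z in units of 90 degrees (1.0 is 90 degrees), then the shift along the world's x, y, z in units of 1 m (1.0 is 1 m), then the opening, from 0 (shut) to 1 (fully open). A call has 1 to 8 rows; each row is the pose to reach, as a shift and turn from the pose commanded when the call began; what a row does not reach only later rows make up. A row lasts 1/10 s, in which the tool goes at most 50 mm and 8.59 degrees, less where a joint would pass 70% of its speed; a pose out of reach is approached as far as the arm can. A call with a number of a shift or a turn outside -1 to 1 is refused whole. A call with a gripper value outside its range is refused whole. The fingers move at their own pace and stop on an object; the grip force is fixed at half the most. Time passes only in rows, so rows that repeat a pose let the fingers close. It gives the time, the measured TCP pose, the force and the opening at its end, in the units of the state.
- r.get_state(): the state, without advancing time (a new reading comes with each control period).
- imaging.grab_frame(name): name is "scene" or "top" or "wrist"; returns a dict with "img" (384x512x3 uint8, blue, green, red), "fx", "fy", "cx", "cy" (pixels), "T" (4x4, takes a point from camera to world coordinates); the wrist camera has in their place "hand_eye" (4x4, takes a point from camera to tool coordinates, whose origin is the TCP and whose axes are the tool frame's). Camera axes: x right, y up, looking along -z (the intrinsics and any distortion apply to the point x, -y, -z); pixel columns grow to the right and rows downward; lengths in mm; the calibration is good to about 2 mm. The wrist camera is an equidistant fisheye: a pixel r from the principal point sees the ray r / f radians off the axis. A picture is of the moment at which its call begins: read the wrist's pose just before it. There is no depth.
- job_done(): hands the job in, once; it reports no verdict.
The state is a dict: "clock": time; "qpos": joint angles; "joint_vel": joint speeds; "effort": joint torques, N m; "tool_pos": TCP position; "tool_rot": TCP orientation; "ft_force": force on the tool from outside, world axes, zero at the start; "torque": the same for the moment, N m; "grip_width": opening from 0.0 (shut) to 1.0 (fully open).
Only numpy, scipy, OpenCV 4.12 (cv2) and the standard library are available. Lean on these libraries where they do the work, as an engineer would, in place of code of your own. Each camera call takes 0.05 s, during which the arm holds its last target.

## Working session

There is one attempt and no reset: what is moved stays moved. The work goes in short steps, Python scripts to look and compute and a tool call to move; the robot and the scene stay as the last step left them, time stands still between calls to the robot, and variables do not carry over. Pictures are saved under pics/ and viewed, and the job is handed in when it is done.

Besides the shell and the picture viewer there is one more tool, called after ">>>" by a JSON object that holds its "method" and its "body", one argument or row to a line. drive_tool: Moves the arm, as the interface text tells. Its arguments: {"type":"object","properties":{"steps":{"type":"string"}},"required":["steps"]}

```bash
ls; mkdir -p pics; python3 - <<'E'
from cell import r, imaging
import cv2, numpy as np
s=r.get_state(); print({k:np.round(v,3).tolist() for k,v in s.items()})
for n in ["scene","top","wrist"]:
    f=imaging.grab_frame(n); cv2.imwrite(f"pics/{n}0.png",f["img"]); np.savez(f"{n}0.npz",**f)
    print(n,{k:np.round(v,3).tolist() for k,v in f.items() if k!="img"})
E
```

```text
pics
{'clock': 0.0, 'qpos': [1.143, 0.049, 0.098, 1.622, -0.0, 1.443], 'joint_vel': [-0.0, -0.0, 0.0, -0.001, -0.0, 0.001], 'effort': [-0.0, -33.878, 32.002, 0.02, -0.0, 0.0], 'tool_pos': [154.802, 501.031, 230.117], 'tool_rot': [-3.141, 0.002, 1.271], 'ft_force': [0.406, -0.788, -0.507], 'torque': [0.019, 0.025, -0.017], 'grip_width': 1.0}
scene {'fx': 485.249, 'fy': 485.249, 'cx': 256.878, 'cy': 193.382, 'T': [[0.585, -0.491, 0.646, 1239.851], [0.811, 0.354, -0.465, -579.529], [-0.0, 0.796, 0.606, 699.674], [0.0, 0.0, 0.0, 1.0]]}
top {'fx': 386.781, 'fy': 386.781, 'cx': 253.13, 'cy': 193.878, 'T': [[-0.01, 0.986, -0.168, 368.974], [-1.0, -0.008, 0.013, -50.376], [0.011, 0.168, 0.986, 1050.922], [0.0, 0.0, 0.0, 1.0]]}
wrist {'fx': 297.319, 'fy': 297.319, 'cx': 251.432, 'cy': 190.457, 'hand_eye': [[1.0, 0.001, 0.001, -1.02], [0.001, -0.959, -0.285, -72.447], [0.001, 0.285, -0.959, -142.327], [0.0, 0.0, 0.0, 1.0]]}
```

View pics/scene0.png

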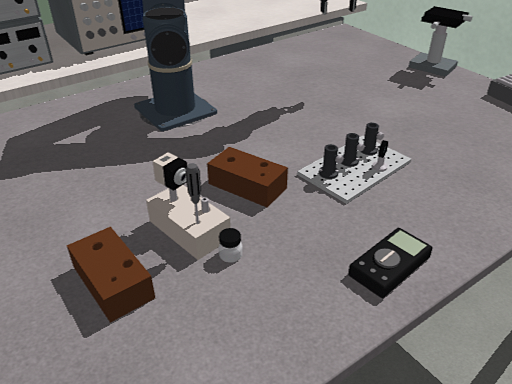

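View pics/top0.png

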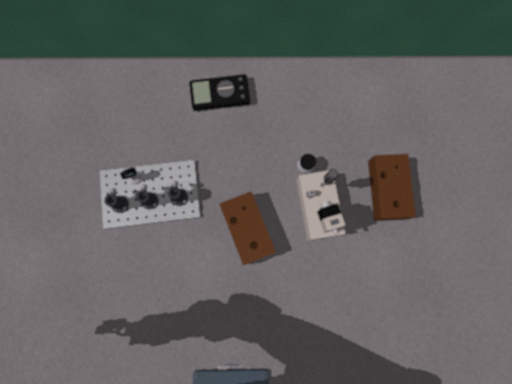

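View pics/wrist0.png

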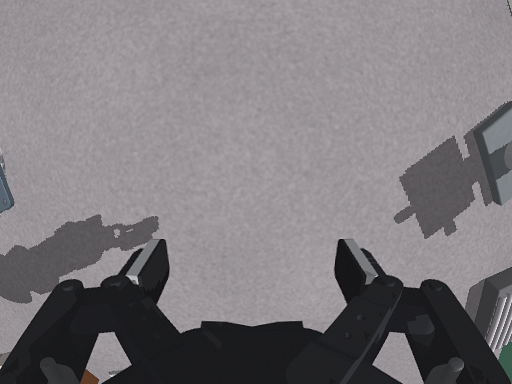

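```bash
cat > h.py <<'E'
import numpy as np, cv2
from scipy.spatial.transform import Rotation as Ro
def load(n): return dict(np.load(n+".npz"))
def ray(f,u,v,Tw=None):
    u=np.asarray(u,float);v=np.asarray(v,float)
    a=(u-f["cx"])/f["fx"]; b=(v-f["cy"])/f["fy"]
    if "hand_eye" in f:
        th=np.hypot(a,b); k=np.where(th>1e-9,np.sin(th)/np.maximum(th,1e-9),1)
        d=np.array([a*k,-b*k,-np.cos(th)]); T=Tw@f["hand_eye"]
    else:
        d=np.array([a,-b,-1+0*a]); T=f["T"]
    return T[:3,3],T[:3,:3]@d
def at_z(f,u,v,z,Tw=None):
    o,d=ray(f,u,v,Tw); return o+d*(z-o[2])/d[2]
def proj(f,P,Tw=None):
    T=Tw@f["hand_eye"] if "hand_eye" in f else f["T"]
    p=np.linalg.inv(T)@np.append(P,1); x,y,z=p[0],-p[1],-p[2]
    if "hand_eye" in f:
        rr=np.hypot(x,y); th=np.arctan2(rr,z); s=th/max(rr,1e-9)
        return np.array([f["cx"]+f["fx"]*x*s,f["cy"]+f["fy"]*y*s])
    return np.array([f["cx"]+f["fx"]*x/z,f["cy"]+f["fy"]*y/z])
def Ttool(s):
    T=np.eye(4);T[:3,:3]=Ro.from_euler("xyz",s["tool_rot"]).as_matrix();T[:3,3]=s["tool_pos"];return T
def grab(n,name):
    from cell import r,imaging
    s=r.get_state(); f=imaging.grab_frame(n); cv2.imwrite(f"pics/{name}.png",f["img"])
    f["Tw"]=Ttool(s); np.savez(name+".npz",**f); return s,f
def crop(name,x0,y0,x1,y1,k,out):
    im=cv2.imread(f"pics/{name}.png")[y0:y1,x0:x1]; cv2.imwrite(f"pics/{out}.png",cv2.resize(im,None,fx=k,fy=k,interpolation=cv2.INTER_CUBIC))
E
python3 - <<'E'
from h import *
crop("top0",280,140,420,250,5,"tc1"); crop("top0",90,150,210,240,6,"tc2"); crop("scene0",130,140,260,270,5,"sc1")
f=load("top0")
for u,v in [(322,205),(150,195)]: print(at_z(f,u,v,60))
E
```

```text
[ 507.3307972  -241.60178906   60.        ]
[537.31883008 203.74481982  60.        ]
```

View pics/tc1.png

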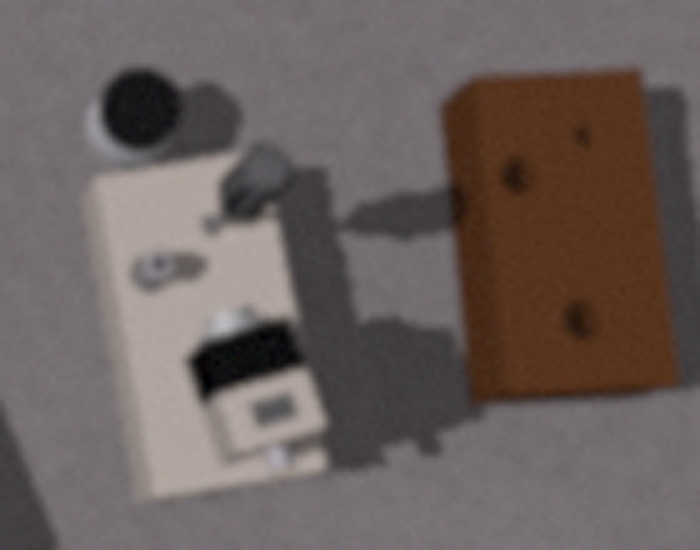

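View pics/tc2.png

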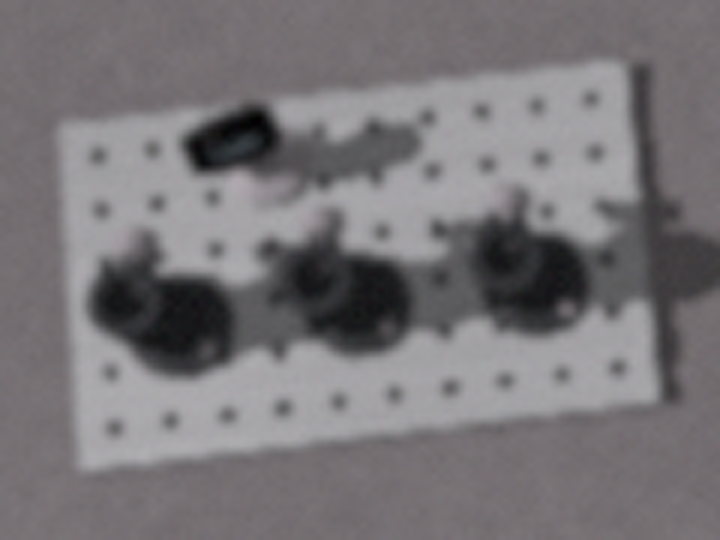

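View pics/sc1.png

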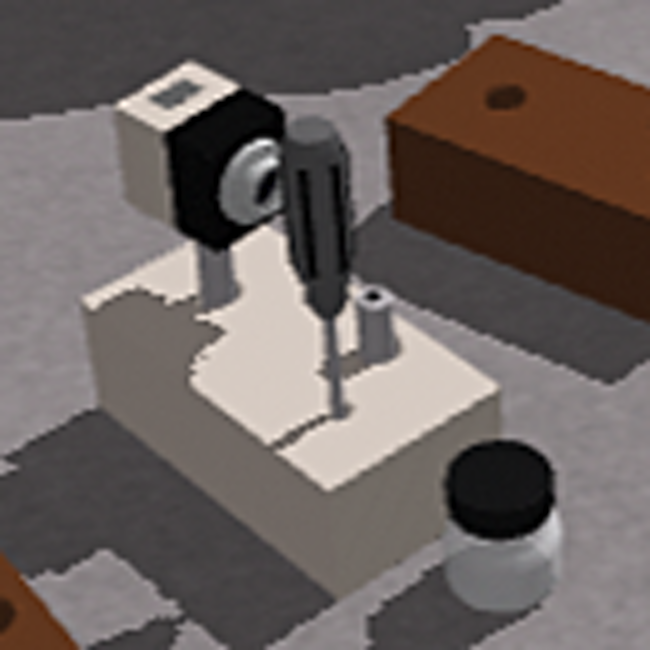

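```bash
cat >> h.py <<'E'
from scipy.optimize import least_squares
def fit(obs,x0):
    # obs: list (frame,Tw,local xyz,(u,v))  -> pose x,y,yaw
    def P(q,l): c,s=np.cos(q[2]),np.sin(q[2]); return np.array([q[0]+c*l[0]-s*l[1],q[1]+s*l[0]+c*l[1],l[2]])
    res=lambda q:np.concatenate([proj(f,P(q,l),T)-uv for f,T,l,uv in obs])
    o=least_squares(res,x0,x_scale=[1,1,.01],loss="soft_l1"); return o.x,res(o.x).reshape(-1,2)
def loc(q,l):
    c,s=np.cos(q[2]),np.sin(q[2]); return np.array([q[0]+c*l[0]-s*l[1],q[1]+s*l[0]+c*l[1],l[2]])
E
python3 - <<'E'
from h import *
f=load("top0"); g=load("scene0")
st=[((85,45,60),(299,175.6)),((-85,-45,60),(345.6,234)),((-85,45,60),(309,240)),((30,25,87),(311,193.6)),((50,-12,60),(322.5,184.5))]
st2=[((85,-45,60),(130+498/5,140+387/5)),((85,45,60),(0,0))]
obs=[(f,None,l,uv) for l,uv in st]
def S(l,u,v): return (g,None,l,(130+u/5,140+v/5))
# scene: right corner (498,387), front corner (330,490), left (85,298)
sobs=[S((85,45,60),498,387),S((85,-45,60),330,490),S((-85,-45,60),85,298),S((50,-12,60),342,410)]
for o in (obs,sobs,obs+sobs):
    q,e=fit(o,[507,-241,0.1]); print(np.round(q,3)); print(np.round(e,1).tolist())
bo=[((80,130,12),(99.7,170.8)),((80,-130,12),(194.7,160.3)),((-80,-130,12),(200,217)),((-80,130,12),(103.3,228.3))]
q2,e=fit([(f,None,l,uv) for l,uv in bo],[537,203,0.1]); print(np.round(q2,3),np.round(e,1).tolist())
for y in(80,0,-80): print(y,loc(q2,(-20,y,87)),np.hypot(*loc(q2,(-20,y,87))[:2]))
for n,l in dict(det=(-48,0,12),drv=(50,-12,12),sp=(30,25,12)).items(): print(n,loc(q,l))
E
```

```text
[ 5.08537e+02 -2.39999e+02  1.46000e-01]
[[-0.4, -0.1], [-0.9, 0.3], [1.2, -0.2], [0.5, -0.6], [-0.2, 0.6]]
[ 5.14433e+02 -2.35709e+02  1.41000e-01]
[[1.1, 0.0], [-0.1, 0.1], [-0.4, -0.3], [-0.3, -0.0]]
[ 5.10990e+02 -2.37802e+02  1.56000e-01]
[[-1.6, -0.8], [-1.5, -0.8], [0.7, -1.0], [-0.5, -1.5], [-1.2, -0.3], [-0.4, -0.9], [-1.2, -0.5], [-2.3, -0.3], [-1.8, -0.7]]
[5.49048e+02 2.17307e+02 1.09000e-01] [[0.2, -0.2], [-0.1, -0.4], [0.1, 0.2], [-0.2, 0.3]]
80 [520.4949654  294.66827157  87.        ] 598.1173791851838
0 [529.16559757 215.13953376  87.        ] 571.2278430199719
-80 [537.83622974 135.61079595  87.        ] 554.669359167375
det [ 463.57404069 -245.26919307   12.        ]
drv [ 562.24770228 -241.87677378   12.        ]
sp [ 536.73495975 -208.43877192   12.        ]
```

>>> {"method": "drive_tool", "body": {
  "steps": "0 0 0 0 0 0.1 1; 0 0 0 0 0 0.1 1; 0.0 0 0.142 0.212 -0.366 0.1 1; 0.0 0 0.142 0.212 -0.366 0.1 1; 0.0 0 0.142 0.212 -0.366 0.1 1; 0.0 0 0.142 0.212 -0.366 0.1 1; 0.0 0 0.142 0.212 -0.366 0.1 1; 0.0 0 0.142 0.212 -0.366 0.1 1"
}}

```text
clock: 0.95
tool_pos: [304.5, 242.7, 331.1]
tool_rot: [3.141, -0.0, 1.495]
ft_force: [2.0, 0.5, 1.1]
grip_width: 0.998
```

>>> {"method": "drive_tool", "body": {
  "steps": "0 0 0.141 0.275 -0.473 0 1; 0 0 0.141 0.275 -0.473 0 1; 0 0 0.141 0.275 -0.473 0 1; 0 0 0.141 0.275 -0.473 0 1; 0 0 0.141 0.275 -0.473 0 1; 0 0 0.141 0.275 -0.473 0 1; 0 0 0.141 0.275 -0.473 0 1; 0 0 0.141 0.275 -0.473 0 1"
}}

```text
clock: 1.75
tool_pos: [499.1, -91.6, 331.0]
tool_rot: [-3.142, -0.0, 1.715]
ft_force: [0.8, 0.5, 0.7]
grip_width: 0.998
```

>>> {"method": "drive_tool", "body": {
  "steps": "0 0 0 0.074 -0.126 0 1; 0 0 0 0.074 -0.126 0 1; 0 0 0 0.074 -0.126 0 1; 0 0 0 0.074 -0.126 0 1"
}}

```text
clock: 2.15
tool_pos: [574.4, -221.2, 324.3]
tool_rot: [-3.135, -0.003, 1.71]
ft_force: [0.2, -0.5, -1.0]
grip_width: 0.998
```

```bash
python3 - <<'E'
from h import *
s,f=grab("wrist","w1"); print(s["tool_pos"],s["tool_rot"],s["clock"])
cv2.imwrite("pics/w1b.png",cv2.resize(f["img"],(800,600),interpolation=cv2.INTER_CUBIC))
E
```

```text
[ 574.41603784 -221.17050345  324.25359686] [-3.13455184e+00 -2.97572015e-03  1.71016264e+00] 2.15
```

View pics/w1b.png

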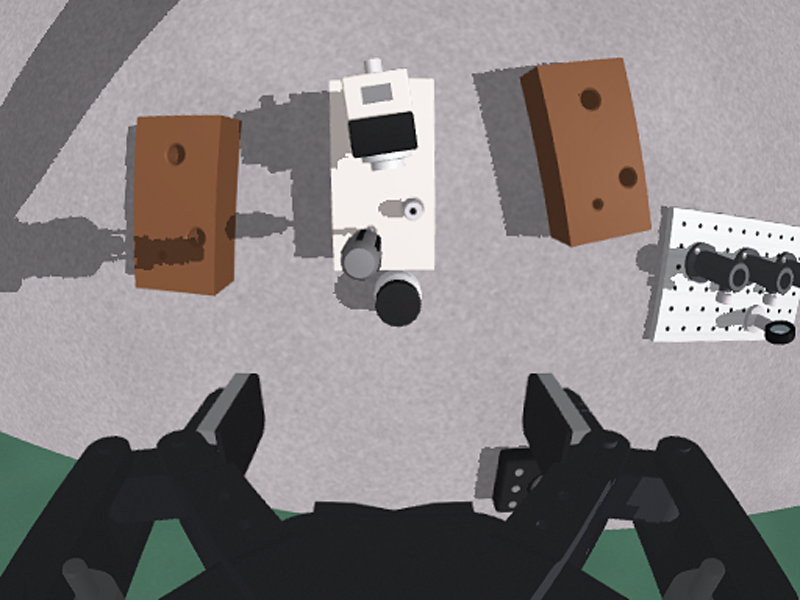

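>>> {"method": "drive_tool", "body": {
  "steps": "0 0 0 0 0 0 1; 0 0 0 0 0 0 1; 0 0 0 0 0 0 1"
}}

```text
clock: 2.5
tool_pos: [572.2, -214.2, 333.3]
tool_rot: [3.139, 0.001, 1.717]
ft_force: [-0.3, 0.3, 1.1]
grip_width: 1.001
```

```bash
python3 - <<'E'
from h import *
s,f=grab("wrist","w2"); print(s["tool_pos"],s["tool_rot"],s["clock"])
crop("w2",195,30,295,220,5,"w2c")
im=cv2.imread("pics/w2c.png"); print(im.shape)
crop("w2",200,30,290,140,7,"w2d")
crop("w2",200,110,290,215,7,"w2e")
crop("w2",400,120,512,230,7,"w2f")
E
```

```text
[ 572.15817598 -214.22495588  333.25004149] [3.13942067e+00 1.36532241e-03 1.71714094e+00] 2.5
(950, 500, 3)
```

View pics/w2d.png

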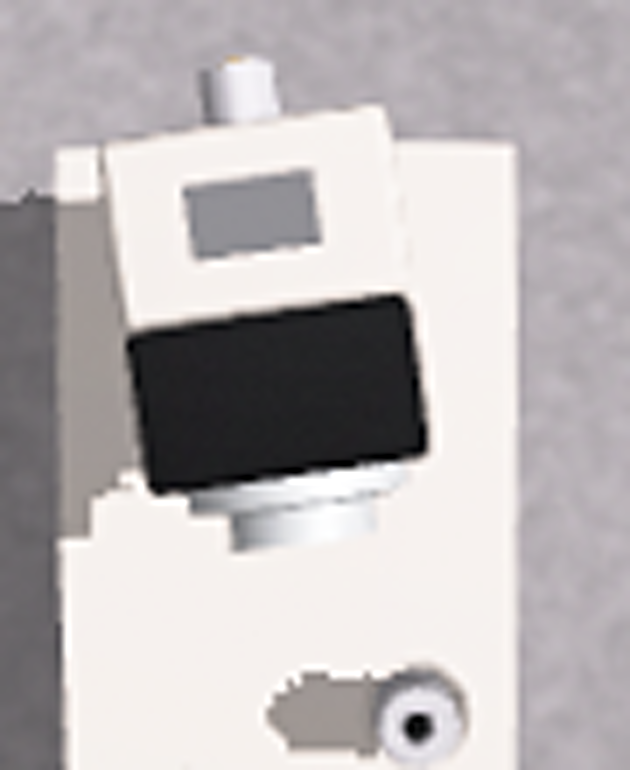

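View pics/w2e.png

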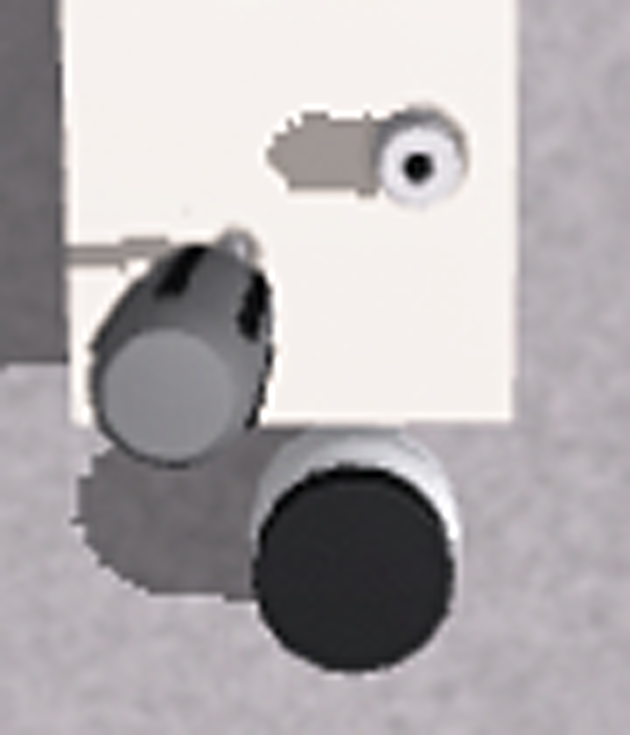

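View pics/w2f.png

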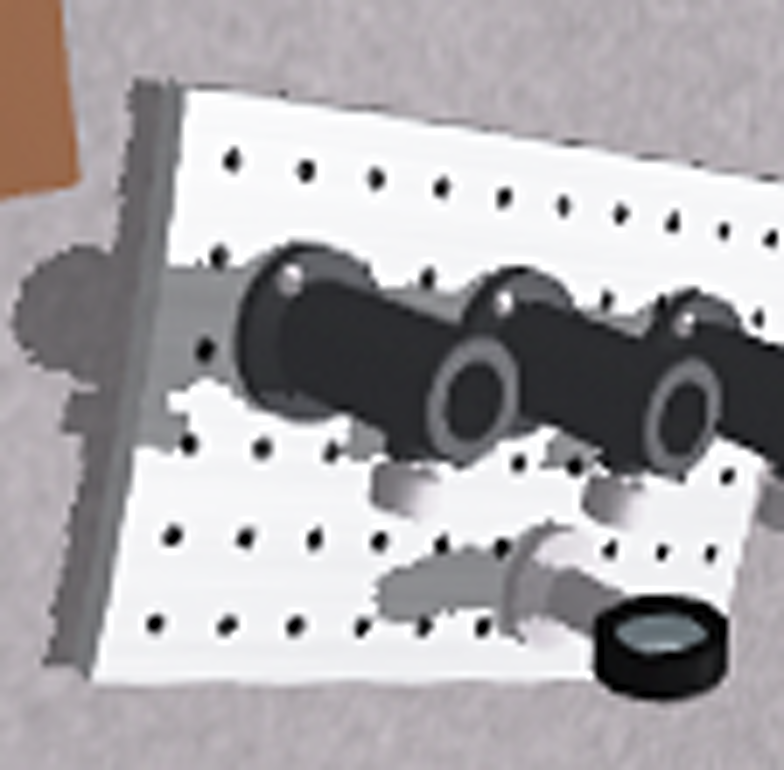

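```bash
python3 - <<'E'
from h import *
f=load("w2");Tw=f["Tw"]
D=lambda U,V:(200+(U+.5)/7-.5,30+(V+.5)/7-.5)
E=lambda U,V:(200+(U+.5)/7-.5,110+(V+.5)/7-.5)
F=lambda U,V:(400+(U+.5)/7-.5,120+(V+.5)/7-.5)
obs=[(f,Tw,l,uv) for l,uv in [((-85,-45,60),D(55,148)),((-85,45,60),D(518,143)),((85,-45,60),E(72,427)),((85,45,60),E(513,420)),((30,25,87),E(416,165))]]
q,e=fit(obs,[508,-240,.146]); print("stand",np.round(q,3),np.round(e,1).tolist())
h=loc(q,(50,-12,12)); print("driver hole",h,"spare",loc(q,(30,25,12)),"dethole",loc(q,(-48,0,12)))
# driver
print("hole mouth proj", proj(f,loc(q,(50,-12,60)),Tw), "shank seen",E(236,245))
top=at_z(f,*E(170,397),12+186,Tw); print("handle top",top, "lean dxy over 186", top[:2]-h[:2])
# detector head top corners z=157
for n,c in dict(rearL=D(103,148),rearR=D(385,105),frL=D(152,492),frR=D(427,458)).items(): print(n,at_z(f,*c,157,Tw))
bo=[((-80,-130,12),F(180,90)),((80,-130,12),F(93,680))]
for l,y in (((-20,-80,87),(474,397)),((-20,0,87),(683,408))): bo.append((l,F(*y)))
q2,e=fit([(f,Tw,l,uv) for l,uv in bo],[549,217,.109]); print("board",np.round(q2,3),np.round(e,1).tolist())
print("jar",at_z(f,*E(353,570),55,Tw))
E
```

```text
stand [ 5.10473e+02 -2.39962e+02  1.49000e-01] [[0.3, 0.2], [-0.5, -0.1], [0.2, -0.5], [-0.2, 0.1], [0.2, 0.1]]
driver hole [ 561.69960051 -244.41490346   12.        ] spare [ 536.43434077 -210.78951647   12.        ] dethole [ 463.00358877 -247.07897307   12.        ]
hole mouth proj [232.42620366 145.65796152] shank seen (233.28571428571428, 144.57142857142856)
handle top [ 562.02006239 -243.73378374  198.        ] lean dxy over 186 [0.32046188 0.68111972]
rearL [ 447.71450037 -273.43460308  157.        ]
rearR [ 435.60447041 -232.29453212  157.        ]
frL [ 499.80917953 -258.49049855  157.        ]
frR [ 488.95427835 -218.10580308  157.        ]
board [5.49254e+02 2.18318e+02 1.30000e-01] [[-0.0, -0.8], [0.1, 0.7], [-0.2, 0.0], [0.2, 0.1]]
jar [ 625.57605843 -210.19653908   55.        ]
```

>>> {"method": "drive_tool", "body": {
  "steps": "0 0 0 -0.010 -0.030 0 1; 0 0 0 -0.010 -0.030 -0.05 1; 0 0 0 -0.010 -0.030 -0.1 1; 0 0 0 -0.01 -0.03 -0.1 1; 0 0 0 -0.01 -0.03 -0.1 1; 0 0 0 -0.01 -0.03 -0.1 1"
}}

```text
clock: 3.15
tool_pos: [565.6, -246.8, 238.3]
tool_rot: [3.132, 0.007, 1.716]
ft_force: [0.0, -0.0, 1.6]
grip_width: 1.0
```

```bash
python3 - <<'E'
from h import *
s,f=grab("wrist","w3"); print(s["tool_pos"],s["tool_rot"],s["clock"])
crop("w3",150,100,350,300,4,"w3c")
E
```

```text
[ 565.55275559 -246.82628567  238.31728997] [3.13235368 0.00727023 1.71623721] 3.15
```

View pics/w3.png

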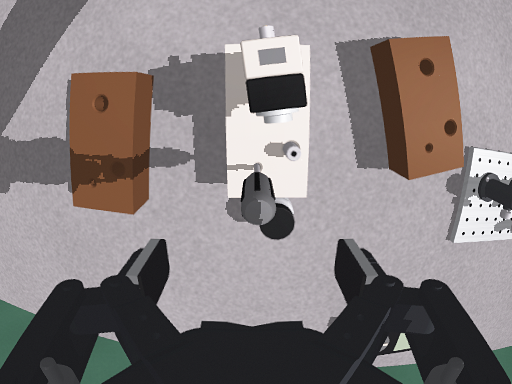

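>>> {"method": "drive_tool", "body": {
  "steps": "0 0 0 0 0 0 1"
}}

```text
clock: 3.3
tool_pos: [566.3, -247.5, 239.0]
tool_rot: [3.131, 0.009, 1.716]
ft_force: [-0.2, -1.0, -0.3]
grip_width: 1.001
```

>>> {"method": "drive_tool", "body": {
  "steps": "0 0 0 0 0 0 1"
}}

```text
clock: 3.4
tool_pos: [565.2, -247.0, 236.5]
tool_rot: [3.134, 0.006, 1.716]
ft_force: [-0.3, 0.1, 0.1]
grip_width: 0.997
```

>>> {"method": "drive_tool", "body": {
  "steps": "0 0 0 0 0 0 1; 0 0 0 0 0 0 1"
}}

```text
clock: 3.6
tool_pos: [563.1, -245.9, 232.3]
tool_rot: [3.14, 0.001, 1.716]
ft_force: [-0.0, -0.0, -0.5]
grip_width: 1.001
```

```bash
python3 - <<'E'
from h import *
for i in range(2):
    s,f=grab("wrist","w4"); print(s["tool_pos"],s["tool_rot"],s["clock"],s["ft_force"])
crop("w4",200,120,320,240,6,"w4c")
E
```

```text
[ 563.13376227 -245.94067189  232.31380125] [3.14024017e+00 1.04944107e-03 1.71556960e+00] 3.6 [-0.03113393 -0.01003722 -0.51795148]
[ 562.85738705 -245.80631083  231.76085022] [3.14100033e+00 4.41241392e-04 1.71548306e+00] 3.65 [ 0.42762937 -0.33875418  0.07002809]
```

View pics/w4c.png

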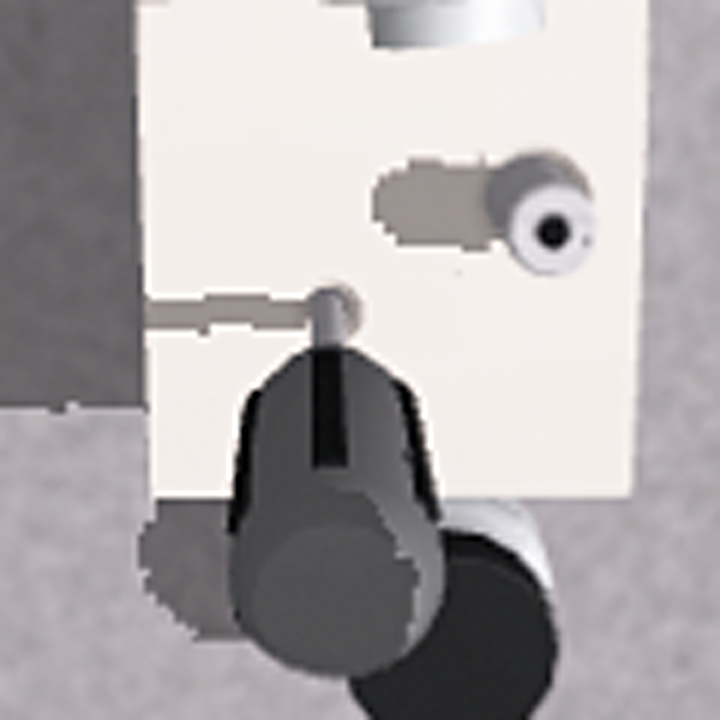

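```bash
python3 - <<'E'
from h import *
f=load("w4");Tw=f["Tw"]
E=lambda U,V:(200+(U+.5)/6-.5,120+(V+.5)/6-.5)
print("hole", at_z(f,*E(333,313),60,Tw), "cap",at_z(f,*E(338,596),198,Tw),"spare",at_z(f,*E(553,232),87,Tw))
E
```

```text
hole [ 561.79351474 -243.26000746   60.        ] cap [ 560.96787577 -244.38454583  198.        ] spare [ 536.87757263 -210.69346832   87.        ]
```

>>> {"method": "drive_tool", "body": {
  "steps": "0 0 0 -0.0015 0.0015 -0.03 1; 0 0 0 -0.0015 0.0015 -0.06 1; 0 0 0 -0.0015 0.0015 -0.088 1; 0 0 0 -0.0015 0.0015 -0.088 1; 0 0 0 -0.0015 0.0015 -0.088 1; 0 0 0 -0.0015 0.0015 -0.088 1; 0 0 0 -0.0015 0.0015 -0.088 1; 0 0 0 -0.0015 0.0015 -0.088 1"
}}

```text
clock: 4.5
tool_pos: [562.1, -244.7, 145.4]
tool_rot: [3.139, 0.002, 1.715]
ft_force: [-0.9, -0.2, -0.5]
grip_width: 0.999
```

>>> {"method": "drive_tool", "body": {
  "steps": "0 0 0 0 0 0 0.7; 0 0 0 0 0 0 0.5; 0 0 0 0 0 0 0.35; 0 0 0 0 0 0 0.2; 0 0 0 0 0 0 0.1; 0 0 0 0 0 0 0.1; 0 0 0 0 0 0 0.1; 0 0 0 0 0 0 0.1"
}}

```text
clock: 5.3
tool_pos: [561.0, -244.0, 143.4]
tool_rot: [3.142, -0.0, 1.716]
ft_force: [-0.4, 1.2, 1.4]
grip_width: 0.272
```

```bash
python3 - <<'E'
from h import *
s,f=grab("wrist","w5"); print(s["tool_pos"],s["tool_rot"],s["clock"],s["ft_force"],s["grip_width"])
s,f=grab("scene","s5"); crop("s5",130,60,290,220,5,"s5c")
E
```

```text
[ 561.02055196 -243.96671346  143.42169098] [ 3.14152064e+00 -2.70731787e-04  1.71558123e+00] 5.3 [-0.39946035  1.2210286   1.41751677] 0.27218576713768544
```

View pics/w5.png

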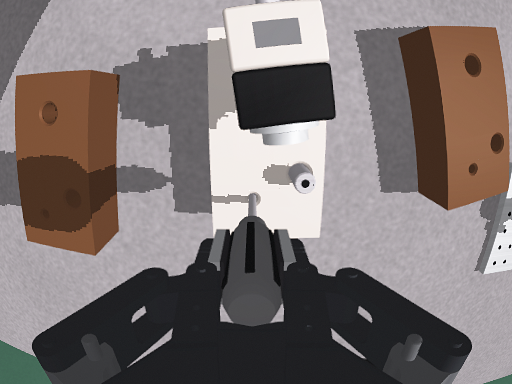

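View pics/s5c.png

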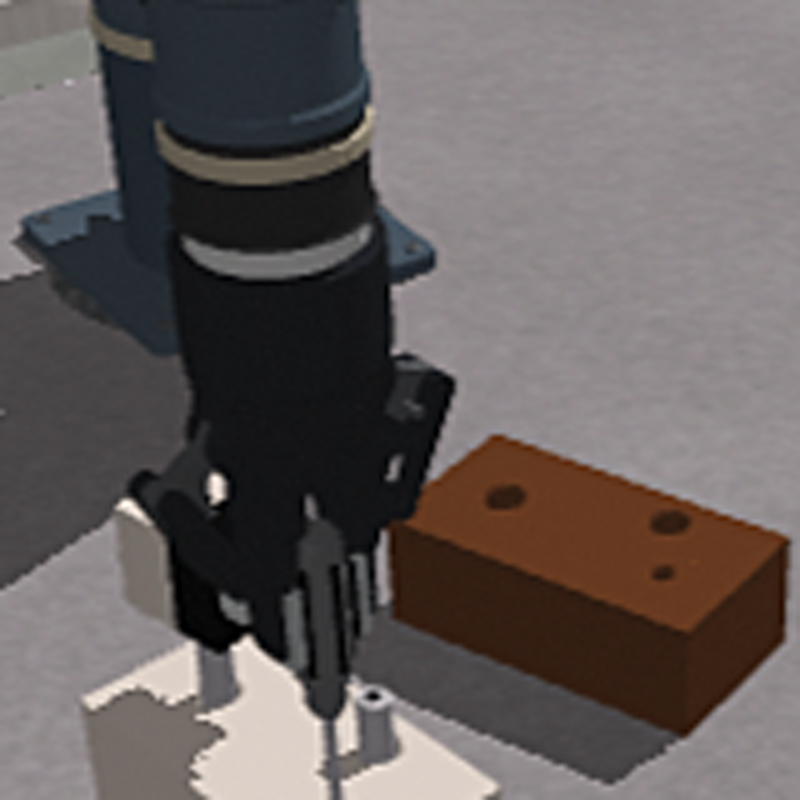

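>>> {"method": "drive_tool", "body": {
  "steps": "0 0 0 0 0 0.015 0.1; 0 0 0 0 0 0.03 0.1; 0 0 0 0 0 0.05 0.1; 0 0 0 0 0 0.08 0.1; 0 0 0 0 0 0.11 0.1; 0 0 0 0 0 0.11 0.1; 0 0 0 0 0 0.11 0.1; 0 0 0 0 0 0.11 0.1"
}}

```text
clock: 6.2
tool_pos: [560.7, -244.0, 252.4]
tool_rot: [-3.14, -0.001, 1.715]
ft_force: [0.2, 0.3, -1.5]
grip_width: 0.271
```

```bash
python3 - <<'E'
from h import *
s,f=grab("wrist","w6"); print(s["tool_pos"],s["tool_rot"],s["clock"],s["ft_force"],s["grip_width"])
crop("w6",180,100,330,250,5,"w6c")
s,f=grab("scene","s6"); crop("s6",130,60,290,220,5,"s6c")
E
```

```text
[ 560.72309637 -244.00624326  252.44137435] [-3.14036538e+00 -8.19417120e-04  1.71549228e+00] 6.2 [ 0.20521863  0.28689751 -1.45503792] 0.2711776526916798
```

View pics/w6c.png

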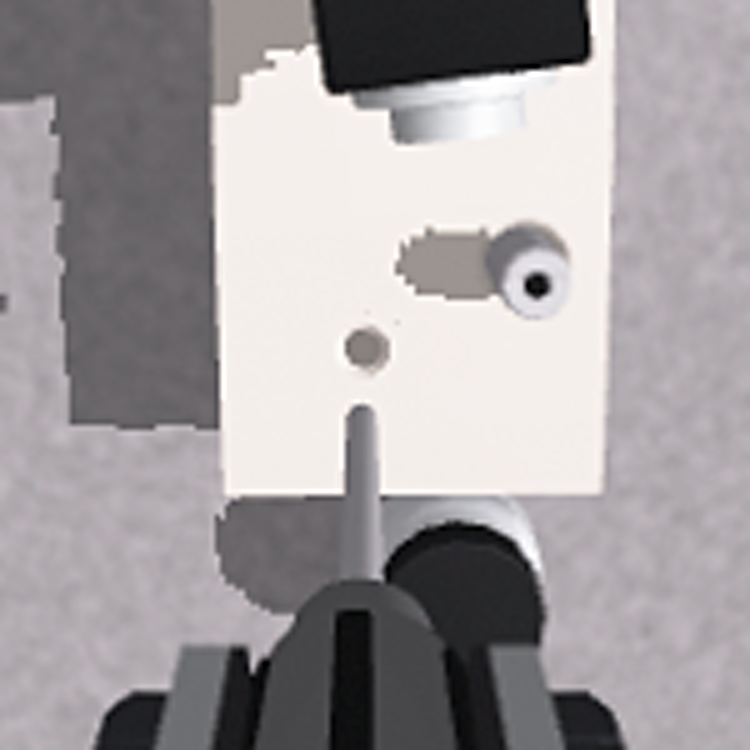

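View pics/s6c.png

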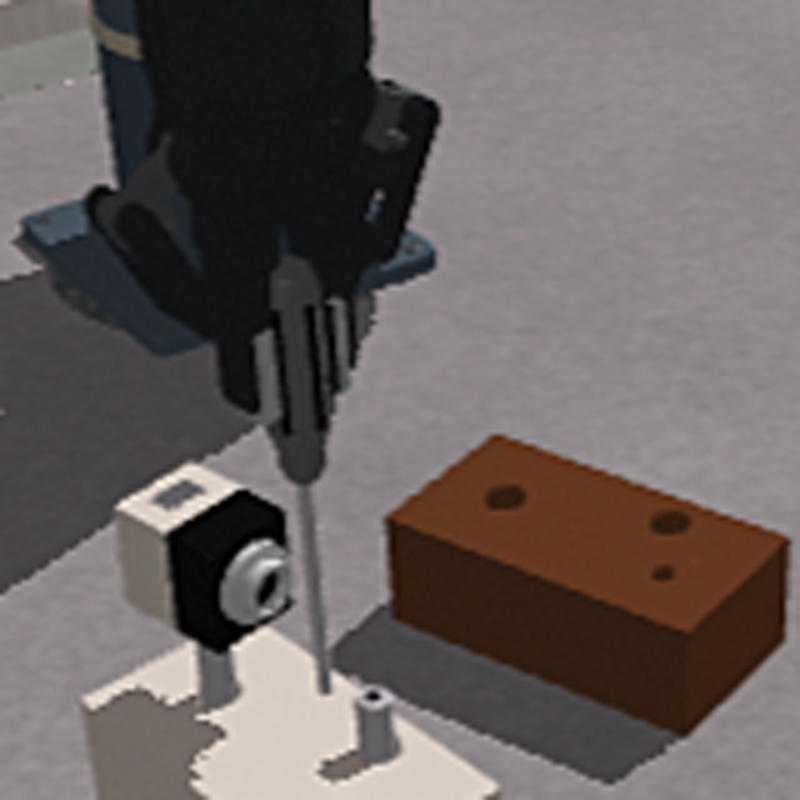

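```bash
python3 - <<'E'
from h import *
f=load("w6");Tw=f["Tw"]
E=lambda U,V:(180+(U+.5)/5-.5,100+(V+.5)/5-.5)
print("hole", at_z(f,*E(367,350),60,Tw), "spare",at_z(f,*E(536,285),87,Tw))
for v in (408,415):print("tip",at_z(f,*E(361,v),121,Tw))
print("shank top",at_z(f,*E(362,575),221,Tw))
E
```

```text
hole [ 561.78267385 -243.09400769   60.        ] spare [ 536.80800647 -210.87876169   87.        ]
tip [ 559.86201124 -244.8763209   121.        ]
tip [ 561.22758225 -244.67880527  121.        ]
shank top [ 555.31328509 -245.58207838  221.        ]
```

>>> {"method": "drive_tool", "body": {
  "steps": "0 0 0 0.03 0.459 0.02 0.1; 0 0 0 0.03 0.459 0.02 0.1; 0 0 0 0.03 0.459 0.02 0.1; 0 0 0 0.03 0.459 0.02 0.1; 0 0 0 0.03 0.459 0.02 0.1; 0 0 0 0.03 0.459 0.02 0.1; 0 0 0 0.03 0.459 0.02 0.1; 0 0 0 0.03 0.459 0.02 0.1"
}}

```text
clock: 7.1
tool_pos: [586.3, 156.6, 269.3]
tool_rot: [-3.139, 0.0, 1.716]
ft_force: [1.3, -0.1, 0.0]
grip_width: 0.27
```

>>> {"method": "drive_tool", "body": {
  "steps": "0 0 0 0.004 0.061 0 0.1; 0 0 0 0.004 0.061 0 0.1; 0 0 0 0.004 0.061 0 0.1; 0 0 0 0.004 0.061 0 0.1; 0 0 0 0.004 0.061 0 0.1; 0 0 0 0.004 0.061 0 0.1; 0 0 0 0.004 0.061 0 0.1; 0 0 0 0.004 0.061 0 0.1"
}}

```text
clock: 7.9
tool_pos: [591.3, 214.7, 270.9]
tool_rot: [3.141, 0.0, 1.714]
ft_force: [1.0, -0.2, -0.7]
grip_width: 0.269
```

```bash
python3 - <<'E'
from h import *
s,f=grab("wrist","w7"); print(s["tool_pos"],s["tool_rot"],s["clock"],s["ft_force"],s["grip_width"])
s,f=grab("top","t7")
cv2.imwrite("pics/w7b.png",cv2.resize(f["img"],(800,600)))
crop("w7",150,40,350,190,4,"w7c")
E
```

```text
[591.29099909 214.74799326 270.94991221] [3.14125665e+00 2.71559978e-05 1.71413501e+00] 7.9 [ 1.04239246 -0.17132489 -0.70958814] 0.26924645045961576
```

View pics/w7.png

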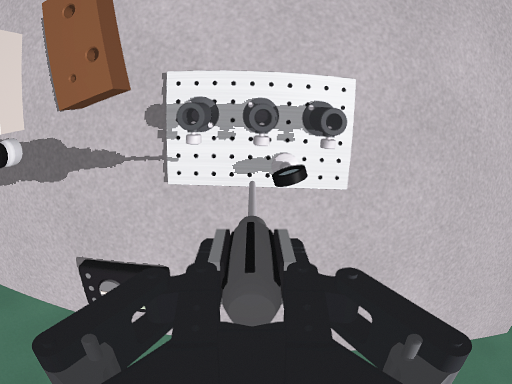

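```bash
python3 - <<'E'
from h import *
crop("w7",155,60,265,195,6,"w7d"); crop("w7",245,60,365,195,6,"w7e")
E
```

```text
(no output)
```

View pics/w7d.png

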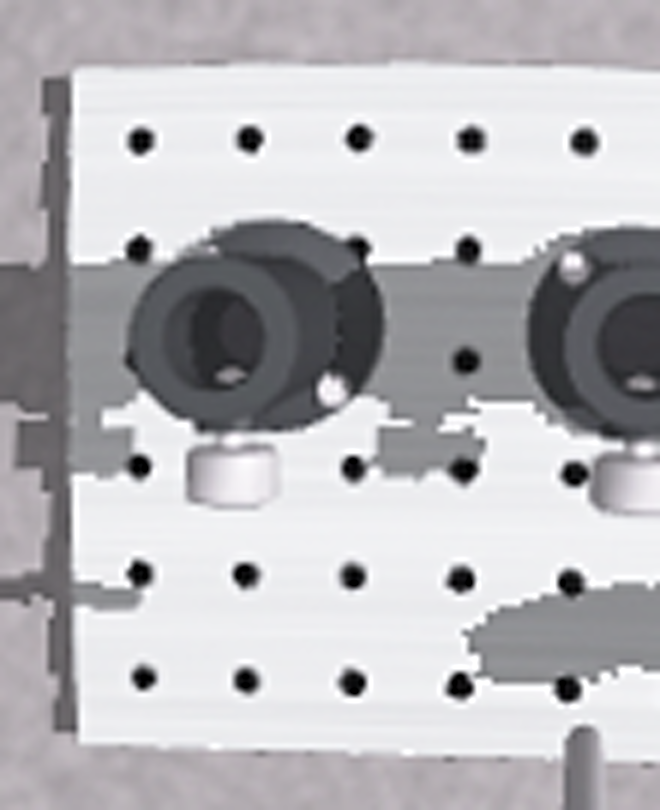

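View pics/w7e.png

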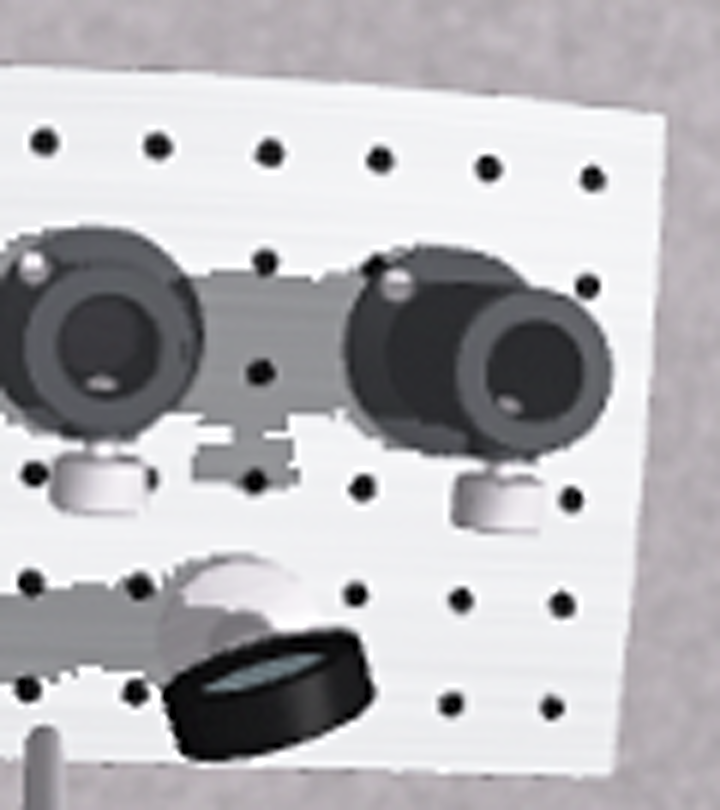

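```bash
python3 - <<'E'
from h import *
f=load("w7");Tw=f["Tw"]
D=lambda U,V:(155+(U+.5)/6-.5,60+(V+.5)/6-.5)
E=lambda U,V:(245+(U+.5)/6-.5,60+(V+.5)/6-.5)
o=[((-80,-130,12),D(73,68)),((80,-130,12),D(80,743)),((-80,130,12),E(665,115)),((80,130,12),E(612,775)),((-20,-80,87),D(214,340)),((-20,0,87),E(108,346)),((-20,80,87),E(534,371))]
q,e=fit([(f,Tw,l,uv) for l,uv in o],[549,217,.11]); print(np.round(q,3),np.round(e,1).tolist())
for n,y in(("L",80),("M",0),("R",-80)): print(n,loc(q,(-20,y,87)))
print("tip",at_z(f,*E(40,733),140,Tw))
im=cv2.imread("pics/w7.png")[100:135,180:350]
im=np.clip((im.astype(float)-15)*5,0,255).astype(np.uint8)
cv2.imwrite("pics/w7g.png",cv2.resize(im,None,fx=4.6,fy=4.6,interpolation=cv2.INTER_CUBIC))
E
```

```text
[5.51142e+02 2.19498e+02 1.10000e-01] [[-0.6, -0.1], [-0.6, 0.6], [0.6, -0.5], [0.3, 0.9], [-0.3, -0.3], [0.1, -0.0], [0.4, -0.1]]
L [522.46864513 296.8145443   87.        ]
M [531.2630369  217.29939685  87.        ]
R [540.05742867 137.7842494   87.        ]
tip [591.12981332 213.33764007 140.        ]
```

View pics/w7g.png

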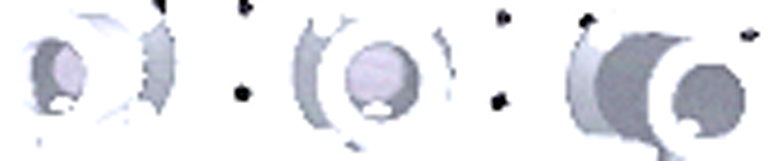

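```bash
python3 - <<'E'
from h import *
f=load("w7");Tw=f["Tw"];q=[551.1,219.5,.11]
for n,y in (("R",-80),("M",0),("L",80)):
  for z,r in ((87,9),(44,7.5),(22,9)):
    p=np.array([proj(f,loc(q,(-20+r*np.cos(t),y+r*np.sin(t),z)),Tw) for t in np.linspace(0,6.28,40)])
    p=(p-[180,100]+.5)*4.6
    print(n,z,p.min(0).round(),p.max(0).round())
E
```

```text
R 87 [12. 38.] [ 85. 113.]
R 44 [53. 42.] [108.  96.]
R 22 [63. 35.] [125.  97.]
M 87 [345.  44.] [421. 119.]
M 44 [349.  47.] [405. 102.]
M 22 [343.  40.] [406. 103.]
L 87 [675.  64.] [746. 137.]
L 44 [642.  63.] [695. 118.]
L 22 [620.  56.] [680. 117.]
```

>>> {"method": "drive_tool", "body": {
  "steps": "0 0 0 -0.035 0.041 0 0.1; 0 0 0 -0.0706 0.0823 0 0.1; 0 0 0 -0.0706 0.0823 -0.015 0.1; 0 0 0 -0.0706 0.0823 -0.03 0.1; 0 0 0 -0.0706 0.0823 -0.03 0.1; 0 0 0 -0.0706 0.0823 -0.03 0.1; 0 0 0 -0.0706 0.0823 -0.03 0.1; 0 0 0 -0.0706 0.0823 -0.03 0.1"
}}

```text
clock: 8.8
tool_pos: [521.3, 297.7, 241.8]
tool_rot: [3.14, -0.0, 1.715]
ft_force: [0.8, 0.7, -0.5]
grip_width: 0.271
```

>>> {"method": "drive_tool", "body": {
  "steps": "0 0 0 0 0 0 0.1; 0 0 0 0 0 0 0.1"
}}

```text
clock: 9.0
tool_pos: [520.9, 297.8, 241.2]
tool_rot: [3.141, -0.0, 1.715]
ft_force: [0.5, 0.7, -1.6]
grip_width: 0.272
```

```bash
python3 - <<'E'
from h import *
s,f=grab("wrist","w8"); print(s["tool_pos"],s["tool_rot"],s["clock"],s["ft_force"],s["grip_width"])
crop("w8",180,100,330,250,5,"w8c")
s,f=grab("scene","s8"); crop("s8",280,60,430,220,5,"s8c")
E
```

```text
[520.90418544 297.82286005 241.168662  ] [ 3.14082615e+00 -2.40551141e-04  1.71507049e+00] 9.0 [ 0.52283729  0.69597095 -1.64530708] 0.2722494135464548
```

View pics/w8c.png

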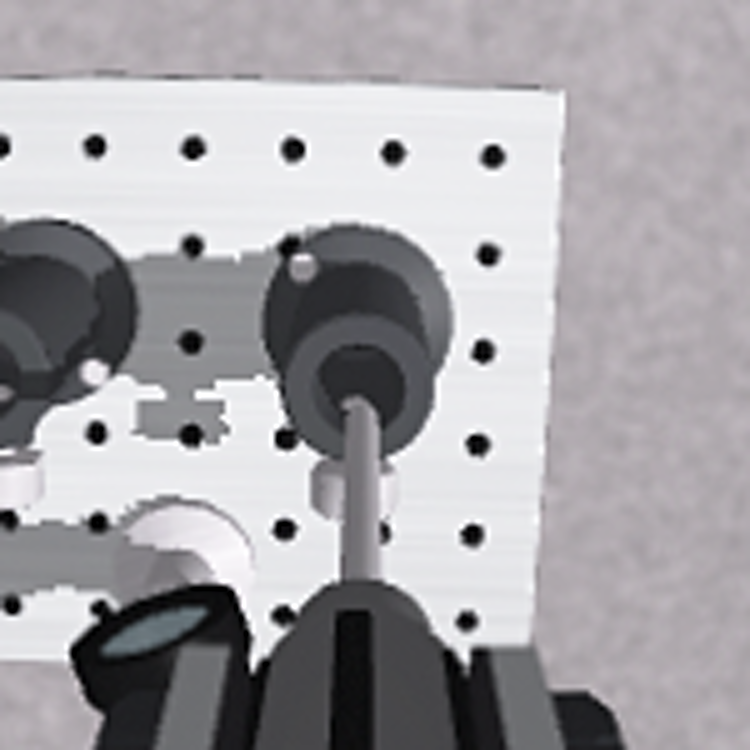

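View pics/s8c.png

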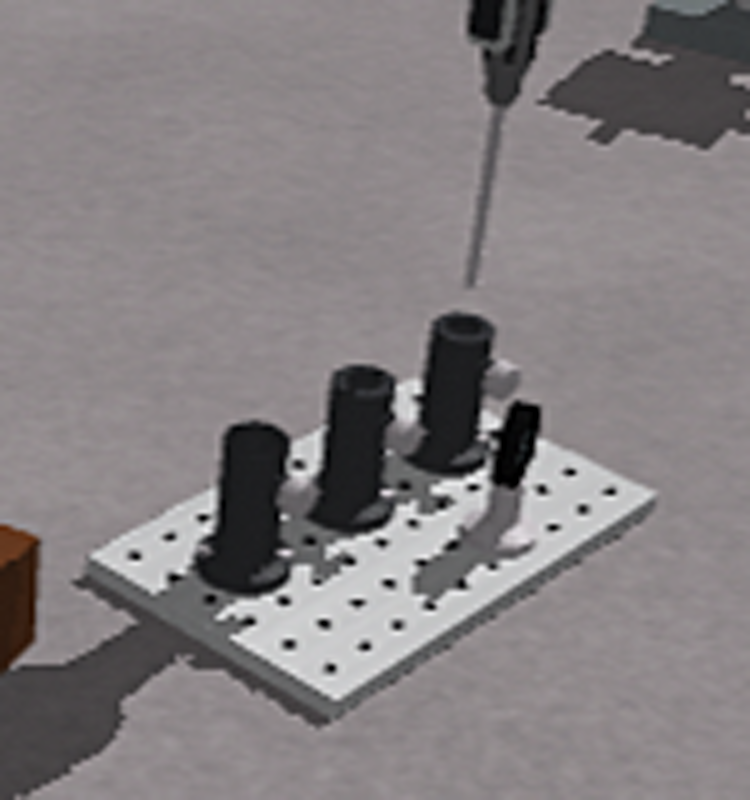

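```bash
python3 - <<'E'
from h import *
f=load("w8");Tw=f["Tw"]
E=lambda U,V:(180+(U+.5)/5-.5,100+(V+.5)/5-.5)
print("rim",at_z(f,*E(361,388),87,Tw),"tip",at_z(f,*E(358,402),109.8,Tw))
g=load("s8")
S=lambda U,V:(280+(U+.5)/5-.5,60+(V+.5)/5-.5)
print("scene rim",at_z(g,*S(462,330),87),"tip",at_z(g,*S(471,286),109.8))
E
```

```text
rim [522.04249353 297.19074624  87.        ] tip [519.20656513 296.17879494 109.8       ]
scene rim [526.70136977 296.24772424  87.        ] tip [524.32835668 300.58832025 109.8       ]
```

>>> {"method": "drive_tool", "body": {
  "steps": "0 0 0 0.001 -0.0015 -0.01 0.1; 0 0 0 0.001 -0.0015 -0.02 0.1; 0 0 0 0.001 -0.0015 -0.03 0.1; 0 0 0 0.001 -0.0015 -0.04 0.1; 0 0 0 0.001 -0.0015 -0.05 0.1; 0 0 0 0.001 -0.0015 -0.058 0.1; 0 0 0 0.001 -0.0015 -0.058 0.1; 0 0 0 0.001 -0.0015 -0.058 0.1"
}}

```text
clock: 9.9
tool_pos: [521.4, 296.4, 182.5]
tool_rot: [-3.141, 0.0, 1.716]
ft_force: [-0.5, -1.1, -0.6]
grip_width: 0.274
```

>>> {"method": "drive_tool", "body": {
  "steps": "0 0 0 0 0 0 0.1; 0 0 0 0 0 -0.002 0.1; 0 0 0 0 0 -0.004 0.1; 0 0 0 0 0 -0.006 0.1; 0 0 0 0 0 -0.006 0.1; 0 0 0 0 0 -0.006 0.1"
}}

```text
clock: 10.5
tool_pos: [521.4, 296.4, 176.6]
tool_rot: [-3.141, 0.0, 1.716]
ft_force: [-0.1, 0.3, -1.1]
grip_width: 0.268
```

Tip is in the bore (≈45 mm level). Go on gently.

>>> {"method": "drive_tool", "body": {
  "steps": "0 0 0 0 0 -0.002 0.1; 0 0 0 0 0 -0.004 0.1; 0 0 0 0 0 -0.006 0.1; 0 0 0 0 0 -0.006 0.1"
}}

```text
clock: 10.9
tool_pos: [521.2, 296.3, 170.1]
tool_rot: [-3.141, 0.0, 1.716]
ft_force: [0.8, 0.4, -0.4]
grip_width: 0.269
```

>>> {"method": "drive_tool", "body": {
  "steps": "0 0 0 0 0 -0.003 0.1; 0 0 0 0 0 -0.006 0.1; 0 0 0 0 0 -0.009 0.1; 0 0 0 0 0 -0.012 0.1; 0 0 0 0 0 -0.012 0.1; 0 0 0 0 0 -0.012 0.1"
}}

```text
clock: 11.5
tool_pos: [521.4, 296.4, 158.5]
tool_rot: [-3.141, 0.0, 1.716]
ft_force: [-0.6, 0.4, -0.8]
grip_width: 0.272
```

>>> {"method": "drive_tool", "body": {
  "steps": "0 0 0 0 0 -0.002 0.1; 0 0 0 0 0 -0.004 0.1; 0 0 0 0 0 -0.004 0.1"
}}

```text
clock: 11.8
tool_pos: [521.3, 296.4, 154.3]
tool_rot: [-3.141, 0.0, 1.716]
ft_force: [-0.2, -0.1, -0.2]
grip_width: 0.27
```

>>> {"method": "drive_tool", "body": {
  "steps": "0 0 0 0 0 -0.001 0.1; 0 0 0 0 0 -0.002 0.1; 0 0 0 0 0 -0.002 0.1"
}}

```text
clock: 12.1
tool_pos: [521.7, 296.5, 153.4]
tool_rot: [3.141, -0.0, 1.716]
ft_force: [-1.2, -0.8, 2.3]
grip_width: 0.271
```

Contact begins at the predicted height. One more millimetre to make it plain.

>>> {"method": "drive_tool", "body": {
  "steps": "0 0 0 0 0 -0.001 0.1; 0 0 0 0 0 -0.001 0.1"
}}

```text
clock: 12.3
tool_pos: [521.9, 296.6, 153.3]
tool_rot: [3.14, -0.0, 1.716]
ft_force: [-0.9, -0.3, 5.4]
grip_width: 0.271
```

>>> {"method": "drive_tool", "body": {
  "steps": "0 0 0 0 0 0 0.1; 0 0 0 0 0 0 0.1"
}}

```text
clock: 12.5
tool_pos: [521.9, 296.6, 153.3]
tool_rot: [3.14, -0.0, 1.716]
ft_force: [-1.5, -0.5, 5.9]
grip_width: 0.266
```

>>> {"method": "drive_tool", "body": {
  "steps": "0 0 0 0 0 0.02 0.1; 0 0 0 0 0 0.05 0.1; 0 0 0 0 0 0.08 0.1; 0 0 0 0 0 0.115 0.1; 0 0 0 0.0395 -0.5405 0.115 0.1; 0 0 0 0.0395 -0.5405 0.115 0.1; 0 0 0 0.0395 -0.5405 0.115 0.1; 0 0 0 0.0395 -0.5405 0.115 0.1"
}}

```text
clock: 13.3
tool_pos: [536.0, 95.5, 266.3]
tool_rot: [3.141, -0.0, 1.716]
ft_force: [0.6, 0.4, -0.9]
grip_width: 0.271
```

>>> {"method": "drive_tool", "body": {
  "steps": "0 0 0 0.025 -0.3405 0 0.1; 0 0 0 0.025 -0.3405 0 0.1; 0 0 0 0.025 -0.3405 0 0.1; 0 0 0 0.025 -0.3405 0 0.1; 0 0 0 0.025 -0.3405 0 0.1; 0 0 0 0.025 -0.3405 0 0.1; 0 0 0 0.025 -0.3405 0 0.1; 0 0 0 0.025 -0.3405 0 0.1"
}}

```text
clock: 14.1
tool_pos: [560.4, -249.2, 264.3]
tool_rot: [-3.139, 0.001, 1.709]
ft_force: [0.1, -0.1, -2.3]
grip_width: 0.272
```

>>> {"method": "drive_tool", "body": {
  "steps": "0 0 0 0 0 0 0.1; 0 0 0 0 0 0 0.1; 0 0 0 0 0 0 0.1; 0 0 0 0 0 0 0.1"
}}

```text
clock: 14.5
tool_pos: [561.3, -242.2, 267.2]
tool_rot: [3.141, 0.0, 1.717]
ft_force: [0.7, -0.2, -0.2]
grip_width: 0.27
```

>>> {"method": "drive_tool", "body": {
  "steps": "0 0 0 0 -0.0015 -0.02 0.1; 0 0 0 0 -0.0015 -0.04 0.1; 0 0 0 0 -0.0015 -0.055 0.1; 0 0 0 0 -0.0015 -0.055 0.1; 0 0 0 0 -0.0015 -0.055 0.1; 0 0 0 0 -0.0015 -0.055 0.1; 0 0 0 0 -0.0015 -0.055 0.1; 0 0 0 0 -0.0015 -0.055 0.1"
}}

```text
clock: 15.3
tool_pos: [561.6, -245.2, 212.9]
tool_rot: [3.14, 0.001, 1.716]
ft_force: [-0.5, -0.1, -0.7]
grip_width: 0.272
```

```bash
python3 - <<'E'
from h import *
s,f=grab("wrist","w9"); print(s["tool_pos"],s["tool_rot"],s["clock"],s["ft_force"],s["grip_width"])
crop("w9",190,100,330,240,5,"w9c")
s,f=grab("scene","s9"); crop("s9",130,100,260,230,6,"s9c")
E
```

```text
[ 561.56775416 -245.23595161  212.88969732] [3.14002474e+00 1.21001526e-03 1.71559143e+00] 15.3 [-0.4578124  -0.12927049 -0.73945754] 0.27173384914478593
```

View pics/w9c.png

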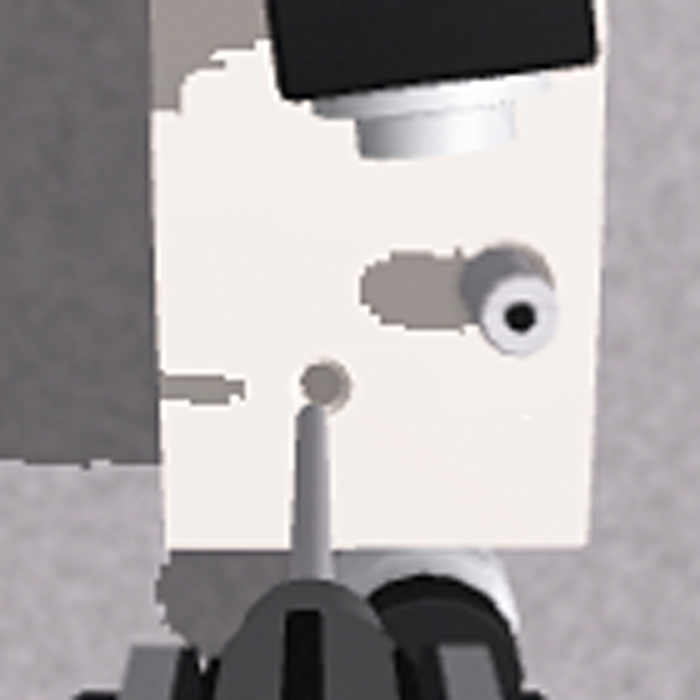

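View pics/s9c.png

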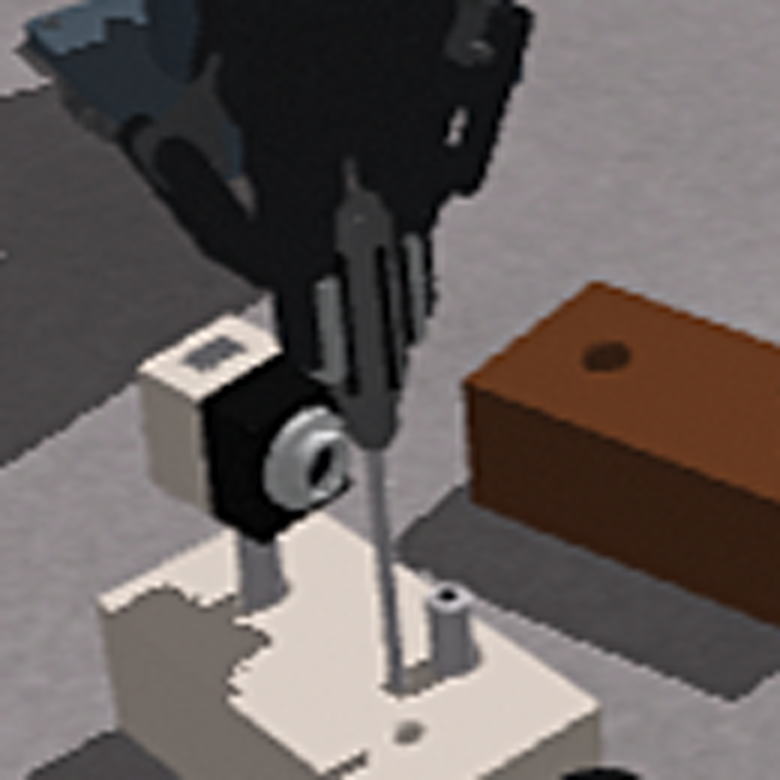

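```bash
python3 - <<'E'
from h import *
f=load("w9");Tw=f["Tw"]
E=lambda U,V:(190+(U+.5)/5-.5,100+(V+.5)/5-.5)
print("hole",at_z(f,*E(326,386),60,Tw),"tip far edge",at_z(f,*E(314,403),81.5,Tw),"spare",at_z(f,*E(519,316),87,Tw))
print("tip L/R",at_z(f,*E(300,415),81.5,Tw),at_z(f,*E(328,415),81.5,Tw))
g=load("s9")
S=lambda U,V:(130+(U+.5)/6-.5,100+(V+.5)/6-.5)
h=at_z(g,*S(408,732),60); t=at_z(g,*S(397,688),81.5); print("scene hole",h,"tip",t,t-h)
E
```

```text
hole [ 561.68462172 -243.14058814   60.        ] tip far edge [ 560.03745689 -245.89582982   81.5       ] spare [ 536.66087086 -211.01105919   87.        ]
tip L/R [ 562.75984367 -248.19701335   81.5       ] [ 561.99454255 -242.91465995   81.5       ]
scene hole [ 564.00594805 -240.70588235   60.        ] tip [ 565.13740835 -243.7257985    81.5       ] [ 1.1314603  -3.01991615 21.5       ]
```

>>> {"method": "drive_tool", "body": {
  "steps": "0 0 0 0 0 0 0.1; 0 0 0 0 0 0 0.1; 0 0 0 0 0 0 0.1"
}}

```text
clock: 15.7
tool_pos: [561.0, -245.0, 211.6]
tool_rot: [-3.142, -0.0, 1.715]
ft_force: [-0.7, -0.0, -1.5]
grip_width: 0.271
```

Shift (-0.4, +2.1), tip lowered to about z 66, then verify.

>>> {"method": "drive_tool", "body": {
  "steps": "0 0 0 -0.0004 0.0021 -0.005 0.1; 0 0 0 -0.0004 0.0021 -0.01 0.1; 0 0 0 -0.0004 0.0021 -0.014 0.1; 0 0 0 -0.0004 0.0021 -0.014 0.1; 0 0 0 -0.0004 0.0021 -0.014 0.1; 0 0 0 -0.0004 0.0021 -0.014 0.1"
}}

```text
clock: 16.3
tool_pos: [560.8, -243.0, 197.9]
tool_rot: [3.141, 0.0, 1.716]
ft_force: [-0.6, -0.1, -0.1]
grip_width: 0.267
```

```bash
python3 - <<'E'
from h import *
s,f=grab("wrist","w10"); print(s["tool_pos"],s["tool_rot"],s["clock"],s["ft_force"],s["grip_width"])
crop("w10",220,140,290,210,8,"w10c")
s,f=grab("scene","s10"); crop("s10",170,170,220,240,10,"s10c")
E
```

```text
[ 560.75551577 -242.96676992  197.87987696] [3.14133448e+00 1.92463512e-04 1.71555933e+00] 16.3 [-0.58549237 -0.11623963 -0.06986964] 0.2668381111600108
```

View pics/w10c.png

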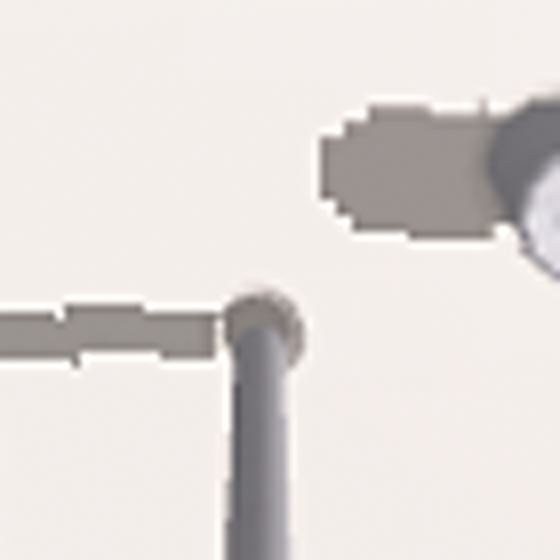

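View pics/s10c.png

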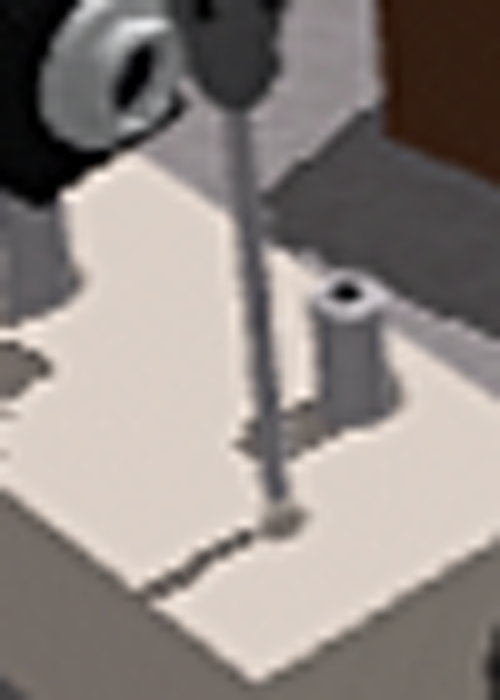

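```bash
python3 - <<'E'
from h import *
f=load("w10");Tw=f["Tw"]
E=lambda U,V:(220+(U+.5)/8-.5,140+(V+.5)/8-.5)
print("hole",at_z(f,*E(263,332),60,Tw),"tip far edge",at_z(f,*E(261,328),66.5,Tw))
g=load("s10")
S=lambda U,V:(170+(U+.5)/10-.5,170+(V+.5)/10-.5)
h=at_z(g,*S(283,518),60); t=at_z(g,*S(278,502),66.5); print("scene",h,t,t-h)
E
```

```text
hole [ 561.55884784 -243.09810901   60.        ] tip far edge [ 559.41624055 -243.66804805   66.5       ]
scene [ 563.6928023  -239.90186526   60.        ] [ 565.68810627 -241.66876575   66.5       ] [ 1.99530397 -1.76690049  6.5       ]
```

>>> {"method": "drive_tool", "body": {
  "steps": "0 0 0 -0.0008 0.0008 0 0.1; 0 0 0 -0.0008 0.0008 -0.003 0.1; 0 0 0 -0.0008 0.0008 -0.006 0.1; 0 0 0 -0.0008 0.0008 -0.009 0.1; 0 0 0 -0.0008 0.0008 -0.012 0.1; 0 0 0 -0.0008 0.0008 -0.012 0.1"
}}

```text
clock: 17.0
tool_pos: [559.9, -242.3, 185.1]
tool_rot: [-3.141, 0.0, 1.715]
ft_force: [1.0, -0.1, -2.6]
grip_width: 0.271
```

>>> {"method": "drive_tool", "body": {
  "steps": "0 0 0 0 0 -0.006 0.1; 0 0 0 0 0 -0.012 0.1; 0 0 0 0 0 -0.018 0.1; 0 0 0 0 0 -0.024 0.1; 0 0 0 0 0 -0.03 0.1; 0 0 0 0 0 -0.036 0.1; 0 0 0 0 0 -0.038 0.1; 0 0 0 0 0 -0.038 0.1"
}}

```text
clock: 17.8
tool_pos: [559.8, -242.2, 147.1]
tool_rot: [-3.141, -0.0, 1.716]
ft_force: [0.8, -1.8, -1.8]
grip_width: 0.27
```

>>> {"method": "drive_tool", "body": {
  "steps": "0 0 0 0 0 -0.001 0.1; 0 0 0 0 0 -0.002 0.1; 0 0 0 0 0 -0.003 0.1; 0 0 0 0 0 -0.003 0.1"
}}

```text
clock: 18.2
tool_pos: [559.9, -242.1, 144.8]
tool_rot: [3.141, 0.0, 1.716]
ft_force: [-0.2, -1.3, -1.3]
grip_width: 0.275
```

Tip is about 1 mm off the floor; release gently.

>>> {"method": "drive_tool", "body": {
  "steps": "0 0 0 0 0 -0.001 0.3; 0 0 0 0 0 -0.001 0.4; 0 0 0 0 0 -0.001 0.6; 0 0 0 0 0 -0.001 1; 0 0 0 0 0 -0.001 1; 0 0 0 0 0 -0.001 1; 0 0 0 0 0 -0.001 1; 0 0 0 0 0 -0.001 1"
}}

```text
clock: 19.0
tool_pos: [559.9, -242.1, 143.7]
tool_rot: [3.142, -0.0, 1.716]
ft_force: [-0.2, -1.0, 0.6]
grip_width: 0.998
```

>>> {"method": "drive_tool", "body": {
  "steps": "0 0 0 0 0 0.02 1; 0 0 0 0 0 0.05 1; 0 0 0 0 0 0.09 1; 0 0 0 0 0 0.13 1; 0 0 0 0 0 0.13 1; 0 0 0 0 0 0.13 1; 0 0 0 0 0 0.13 1; 0 0 0 0 0 0.13 1"
}}

```text
clock: 19.8
tool_pos: [559.2, -241.7, 271.5]
tool_rot: [-3.139, -0.002, 1.715]
ft_force: [-0.5, 0.6, 0.3]
grip_width: 0.999
```

```bash
python3 - <<'E'
from h import *
s,f=grab("wrist","w11"); print(s["tool_pos"],s["tool_rot"],s["clock"],s["ft_force"],s["grip_width"])
crop("w11",190,10,320,210,4,"w11c")
s,f=grab("scene","s11"); crop("s11",130,130,260,260,6,"s11c")
E
```

```text
[ 559.15752833 -241.72396059  271.48034234] [-3.13856863e+00 -2.37512768e-03  1.71548449e+00] 19.8 [-0.48182509  0.64590669  0.30566969] 0.9986972913618869
```

View pics/w11c.png

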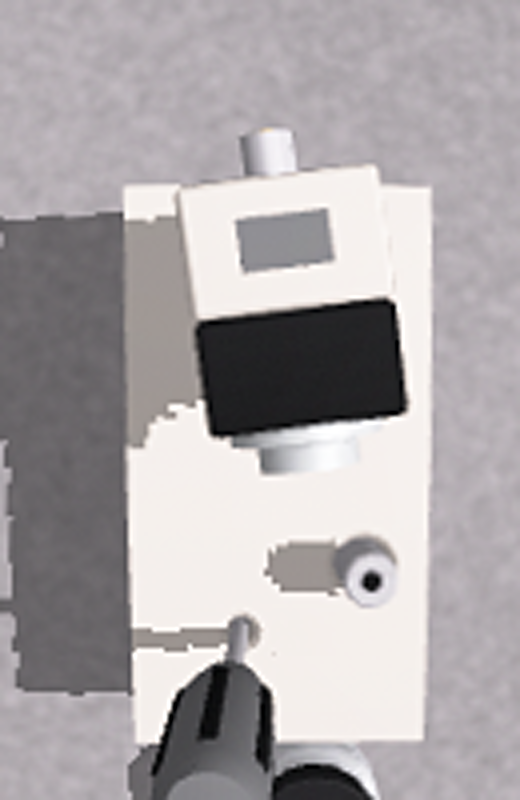

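View pics/s11c.png

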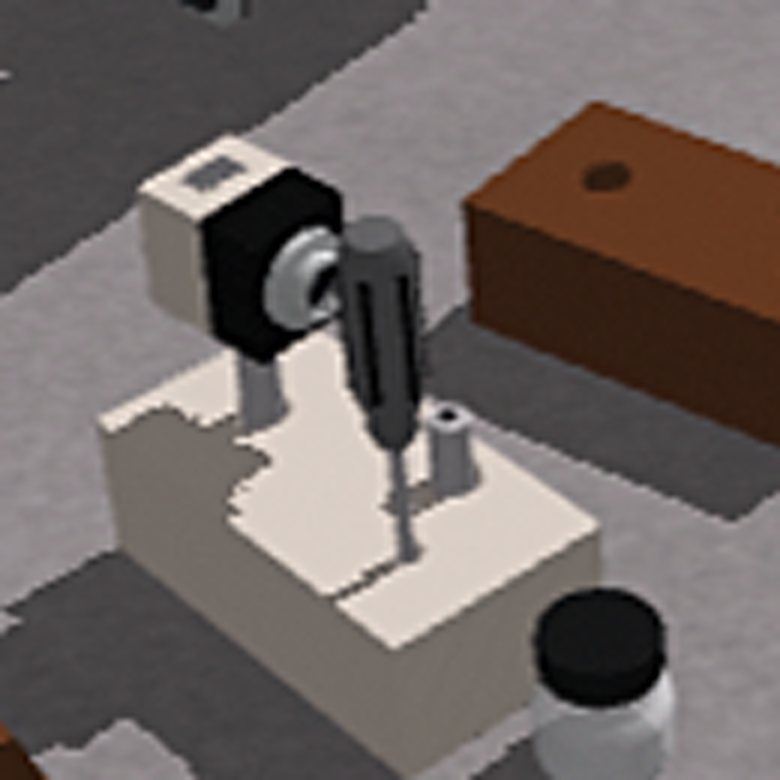

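```bash
python3 - <<'E'
from h import *
f=load("w11");Tw=f["Tw"]
E=lambda U,V:(190+(U+.5)/4-.5,10+(V+.5)/4-.5)
c=[at_z(f,*E(*p),157,Tw)[:2] for p in((180,190),(378,165),(212,437),(408,410))]
for p in c: print(p)
m=np.mean(c,0); a=c[2]+c[3]-c[0]-c[1]; b=c[1]+c[3]-c[0]-c[2]
print(m,np.arctan2(a[1],a[0]),np.arctan2(-b[0],b[1]),np.linalg.norm(a)/2,np.linalg.norm(b)/2)
h=at_z(f,*E(250,628),60,Tw); cap=at_z(f,*E(207,805),198,Tw); print("drv hole",h,"cap~",cap)
E
```

```text
[ 447.67677684 -273.13576234]
[ 435.78258119 -232.34950689]
[ 500.02963096 -258.81282647]
[ 487.84686221 -218.01914004]
[ 467.8339628  -245.57930894] 0.26781936144436846 0.2869860517297072 54.13859498592296 42.52936377616035
drv hole [ 560.4225891  -241.41444722   60.        ] cap~ [ 567.76536339 -249.36625035  198.        ]
```

>>> {"method": "drive_tool", "body": {
  "steps": "0 0 0.084 -0.045 -0.0037 0 1; 0 0 0.084 -0.0925 -0.0037 0 1; 0 0 0.084 -0.0925 -0.0037 -0.03 1; 0 0 0.084 -0.0925 -0.0037 -0.06 1; 0 0 0.084 -0.0925 -0.0037 -0.07 1; 0 0 0.084 -0.0925 -0.0037 -0.07 1; 0 0 0.084 -0.0925 -0.0037 -0.07 1; 0 0 0.084 -0.0925 -0.0037 -0.07 1"
}}

```text
clock: 20.7
tool_pos: [468.4, -246.3, 205.4]
tool_rot: [3.14, 0.002, 1.848]
ft_force: [-0.5, -0.2, 0.2]
grip_width: 0.999
```

>>> {"method": "drive_tool", "body": {
  "steps": "0 0 0 0 0 0 1; 0 0 0 0 0 0 1; 0 0 0 0 0 0 1"
}}

```text
clock: 21.0
tool_pos: [467.8, -246.0, 204.4]
tool_rot: [3.141, 0.001, 1.848]
ft_force: [-0.7, 0.6, 0.2]
grip_width: 1.005
```

```bash
python3 - <<'E'
from h import *
s,f=grab("wrist","w12"); print(s["tool_pos"],s["tool_rot"],s["clock"],s["ft_force"],s["grip_width"])
crop("w12",150,100,350,300,4,"w12c")
E
```

```text
[ 467.76104382 -246.0009951   204.36242785] [3.14091496e+00 8.77125839e-04 1.84760308e+00] 21.0 [-0.70997085  0.57825763  0.15633707] 1.005035153310484
```

View pics/w12c.png

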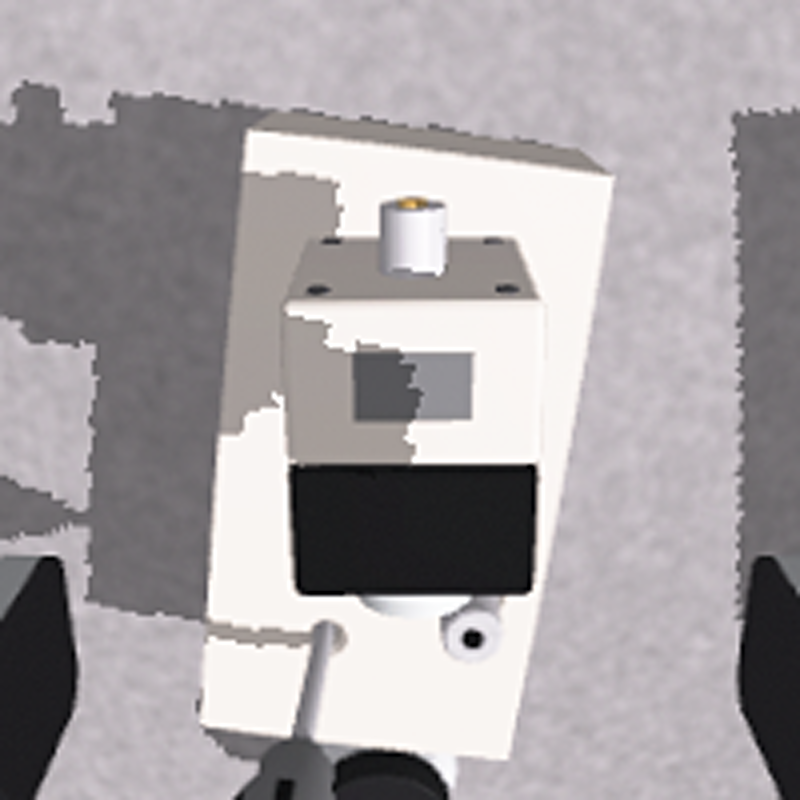

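>>> {"method": "drive_tool", "body": {
  "steps": "0 0 0 0 0.0005 -0.03 1; 0 0 0 0 0.0005 -0.06 1; 0 0 0 0 0.0005 -0.085 1; 0 0 0 0 0.0005 -0.085 1; 0 0 0 0 0.0005 -0.085 1; 0 0 0 0 0.0005 -0.085 1; 0 0 0 0 0.0005 -0.085 1; 0 0 0 0 0.0005 -0.085 1"
}}

```text
clock: 21.85
tool_pos: [468.3, -246.0, 120.4]
tool_rot: [3.14, 0.002, 1.847]
ft_force: [-0.1, 0.6, 0.7]
grip_width: 1.003
```

>>> {"method": "drive_tool", "body": {
  "steps": "0 0 0 0 0 0 0.7; 0 0 0 0 0 0 0.6; 0 0 0 0 0 0 0.5; 0 0 0 0 0 0 0.4; 0 0 0 0 0 0 0.3; 0 0 0 0 0 0 0.3; 0 0 0 0 0 0 0.3; 0 0 0 0 0 0 0.3"
}}

```text
clock: 22.65
tool_pos: [467.5, -245.3, 119.0]
tool_rot: [3.141, 0.0, 1.848]
ft_force: [-0.2, -0.2, 2.6]
grip_width: 0.51
```

>>> {"method": "drive_tool", "body": {
  "steps": "0 0 0 0 0 0.02 0.3; 0 0 0 0 0 0.04 0.3; 0 0 0 0 0 0.07 0.3; 0 0 0 0 0 0.1 0.3; 0 0 0 0 0 0.13 0.3; 0 0 0 0 0 0.15 0.3; 0 0 0 0 0 0.15 0.3; 0 0 0 0 0 0.15 0.3"
}}

```text
clock: 23.45
tool_pos: [467.2, -245.2, 267.1]
tool_rot: [-3.14, -0.002, 1.847]
ft_force: [0.3, 0.8, -5.0]
grip_width: 0.51
```

```bash
python3 - <<'E'
from h import *
s,f=grab("wrist","w13"); print(s["tool_pos"],s["tool_rot"],s["clock"],s["ft_force"],s["grip_width"])
s,f=grab("scene","s13"); crop("s13",110,60,270,220,5,"s13c")
E
```

```text
[ 467.17653191 -245.1950313   267.08336594] [-3.14027256e+00 -1.54294306e-03  1.84746244e+00] 23.45 [ 0.28367305  0.8039992  -4.98705761] 0.509698621130673
```

View pics/w13.png

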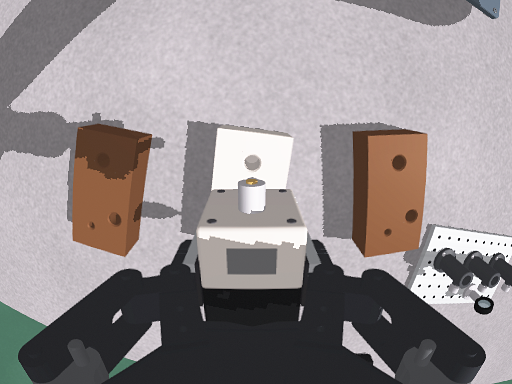

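View pics/s13c.png

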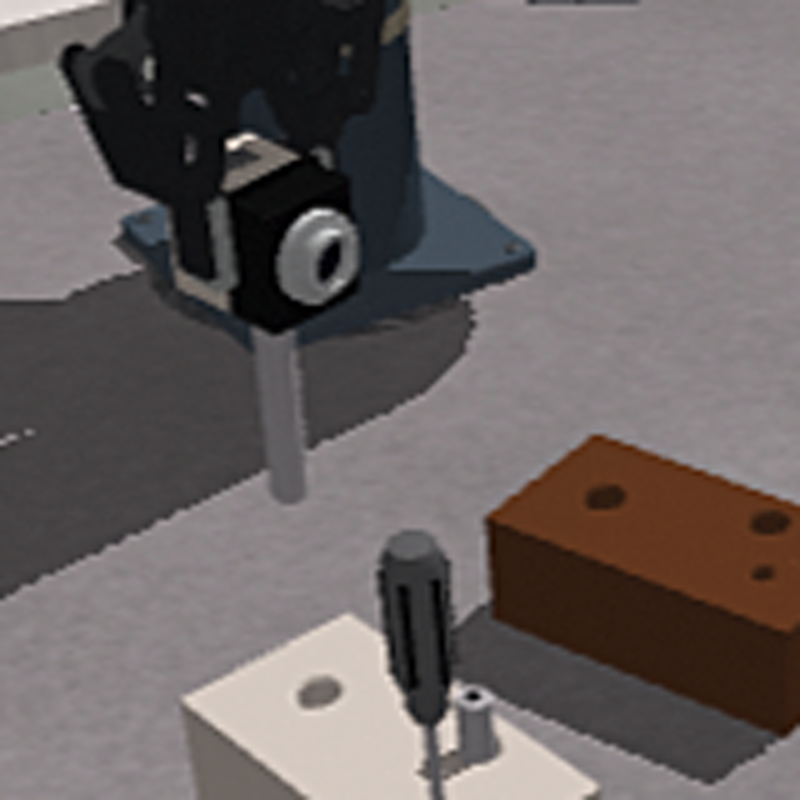

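```bash
python3 - <<'E'
from h import *
crop("s13",155,115,180,165,16,"s13d")
E
```

```text
(no output)
```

View pics/s13d.png

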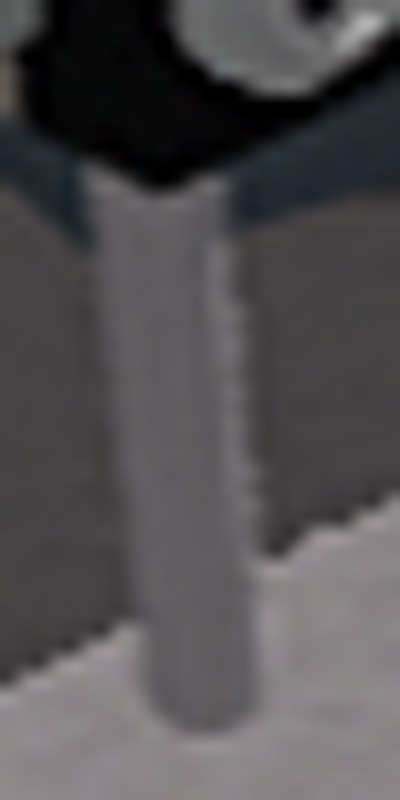

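```bash
python3 - <<'E'
from h import *
g=load("s13")
P=np.array([467,-245.5])
for t in (-.04,-.02,0,.02,.04): # lean along lens dir: head offset relative to foot
    d=np.array([np.cos(.277),np.sin(.277)])
    a=proj(g,[*(P-d*t*30),225.]); b=proj(g,[*(P-d*t*105),165.-10]); print(t,(b-a)[0]/(b-a)[1],b, (155+(202+.5)/16-.5,115+(650+.5)/16-.5))
E
```

```text
-0.04 0.16432018035496548 [169.29792517 162.29261271] (167.15625, 155.15625)
-0.02 0.14904001623799804 [168.57758278 161.93624261] (167.15625, 155.15625)
0 0.13353931976025535 [167.85875883 161.58062373] (167.15625, 155.15625)
0.02 0.11781328193860757 [167.14144853 161.22575368] (167.15625, 155.15625)
0.04 0.10185695294499653 [166.42564709 160.8716301 ] (167.15625, 155.15625)
```

>>> {"method": "drive_tool", "body": {
  "steps": "0.0064 -0.0227 0 0 0 0 0.3; 0.0064 -0.0227 0 0.0556 0.5424 0 0.3; 0.0064 -0.0227 0 0.0556 0.5424 0 0.3; 0.0064 -0.0227 0 0.0556 0.5424 0 0.3; 0.0064 -0.0227 0 0.0556 0.5424 0 0.3; 0.0064 -0.0227 0 0.0556 0.5424 0 0.3; 0.0064 -0.0227 0 0.0556 0.5424 0 0.3; 0.0064 -0.0227 0 0.0556 0.5424 0 0.3"
}}

```text
clock: 24.35
tool_pos: [501.9, 104.8, 266.4]
tool_rot: [3.108, -0.0, 1.847]
ft_force: [1.5, -0.6, -4.3]
grip_width: 0.506
```

>>> {"method": "drive_tool", "body": {
  "steps": "0 0 0 0.0199 0.1942 0 0.3; 0 0 0 0.0199 0.1942 0 0.3; 0 0 0 0.0199 0.1942 0 0.3; 0 0 0 0.0199 0.1942 0 0.3; 0 0 0 0.0199 0.1942 0 0.3; 0 0 0 0.0199 0.1942 0 0.3; 0 0 0 0.0199 0.1942 0 0.3; 0 0 0 0.0199 0.1942 0 0.3"
}}

```text
clock: 25.15
tool_pos: [522.9, 295.7, 268.3]
tool_rot: [3.106, 0.0, 1.846]
ft_force: [-0.6, 0.0, -3.6]
grip_width: 0.507
```

>>> {"method": "drive_tool", "body": {
  "steps": "0 0 0 0 0 0 0.3; 0 0 0 0 0 0 0.3; 0 0 0 0 0 0 0.3"
}}

```text
clock: 25.45
tool_pos: [523.1, 296.5, 269.1]
tool_rot: [3.104, -0.0, 1.847]
ft_force: [-0.5, -0.2, -3.1]
grip_width: 0.505
```

>>> {"method": "drive_tool", "body": {
  "steps": "0 0 0 0 0.0005 -0.02 0.3; 0 0 0 0 0.0005 -0.04 0.3; 0 0 0 0 0.0005 -0.06 0.3; 0 0 0 0 0.0005 -0.06 0.3; 0 0 0 0 0.0005 -0.06 0.3; 0 0 0 0 0.0005 -0.06 0.3; 0 0 0 0 0.0005 -0.06 0.3; 0 0 0 0 0.0005 -0.06 0.3"
}}

```text
clock: 26.25
tool_pos: [523.6, 297.8, 210.2]
tool_rot: [3.102, -0.0, 1.847]
ft_force: [-1.2, -0.1, -3.5]
grip_width: 0.509
```

```bash
python3 - <<'E'
from h import *
s,f=grab("scene","s14"); print(s["tool_pos"],s["tool_rot"],s["clock"],s["ft_force"],s["grip_width"])
crop("s14",335,85,405,165,10,"s14c")
s,f=grab("top","t14"); crop("t14",90,150,210,240,6,"t14c")
s,f=grab("wrist","w14")
E
```

```text
[523.62464868 297.84749069 210.1880066 ] [ 3.10213675e+00 -2.68700819e-04  1.84748527e+00] 26.25 [-1.21125475 -0.13993532 -3.47035242] 0.5090287487816434
```

View pics/s14c.png

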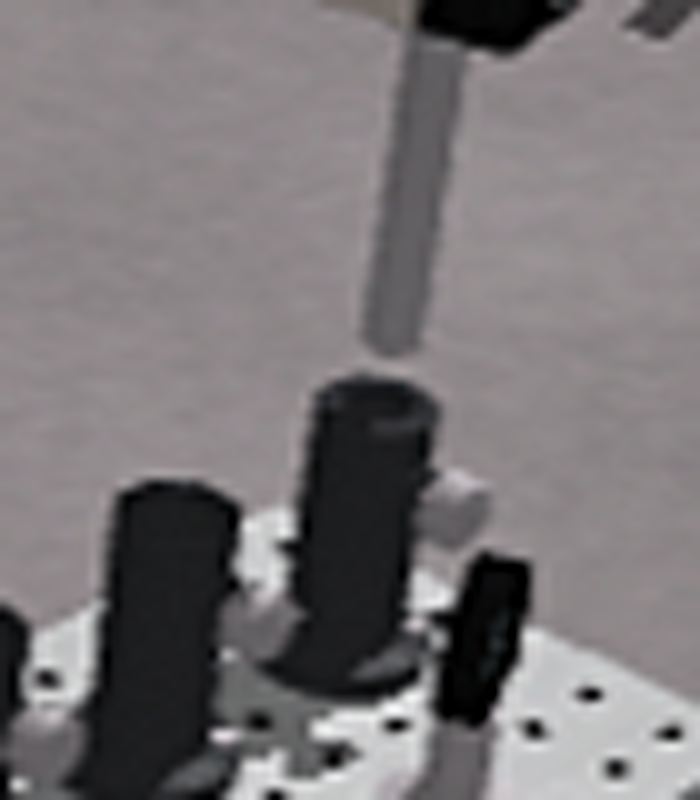

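View pics/t14c.png

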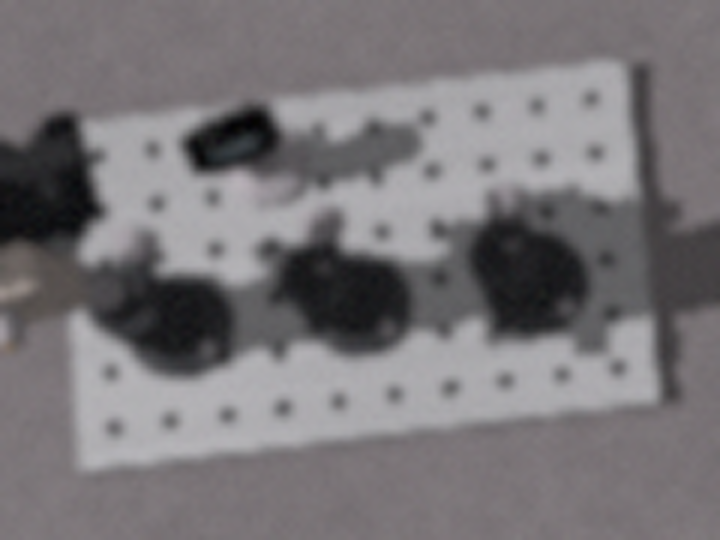

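View pics/w14.png

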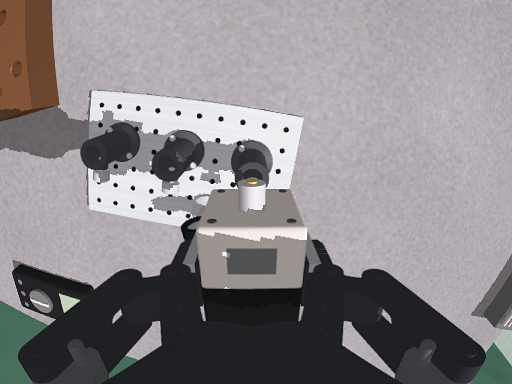

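```bash
python3 - <<'E'
from h import *
g=load("s14")
S=lambda U,V:(335+(U+.5)/10-.5,85+(V+.5)/10-.5)
rim=at_z(g,*S(377,404),87); foot=at_z(g,*S(392,343),103); ft2=at_z(g,*S(392,343),101)
print("rim",rim,"foot",foot,"foot-rim",foot-rim, ft2-rim)
P=rim[:2]
for t in(-.04,-.02,0,.02,.04):
    d=np.array([np.cos(.277),np.sin(.277)])
    a=proj(g,[*(P+d*t*85),188.]);b=proj(g,[*P,105.]);print(t,(b-a)[0]/(b-a)[1])
a=proj(g,[*P,87.]);b=proj(g,[*P,22.]);print("holder",(b-a)[0]/(b-a)[1])
E
```

```text
rim [524.71855963 299.24709919  87.        ] foot [523.5983055  302.59378615 103.        ] foot-rim [-1.12025413  3.34668697 16.        ] [-3.52107378  6.3034876  14.        ]
-0.04 -0.11963598550088102
-0.02 -0.14111125237846814
0 -0.16288286937332289
0.02 -0.18495701337487022
0.04 -0.2073400341351929
holder -0.1628828693733237
```

```bash
python3 - <<'E'
from h import *
im=cv2.imread("pics/s14.png").astype(float).mean(2)
def edges(r,c0,c1,thr=None):
    row=im[r,c0:c1]; gr=np.gradient(row); a=np.argmin(gr); b=np.argmax(gr)
    def sub(i): 
        if 0<i<len(gr)-1:
            y0,y1,y2=abs(gr[i-1]),abs(gr[i]),abs(gr[i+1]); return i+.5*(y0-y2)/(y0-2*y1+y2)
        return i
    return c0+sub(a),c0+sub(b)
for r in range(90,122,2): print(r,np.round(edges(r,368,386),2), end=" | ")
print()
for r in range(124,146,2): print(r,np.round(edges(r,360,384),2), end=" | ")
E
```

```text
90 [374.87 381.17] | 92 [374.64 381.04] | 94 [373.96 380.8 ] | 96 [373.86 380.56] | 98 [373.65 379.95] | 100 [373.15 379.77] | 102 [372.99 379.54] | 104 [372.61 379.02] | 106 [372.6  378.74] | 108 [372.01 378.49] | 110 [371.84 378.09] | 112 [371.48 377.77] | 114 [370.96 377.78] | 116 [370.85 377.09] | 118 [370.59 376.7 ] | 120 [372.07 375.21] | 
124 [366.01 377.23] | 126 [365.78 378.62] | 128 [365.31 377.96] | 130 [365.11 377.72] | 132 [364.78 378.52] | 134 [364.27 376.6 ] | 136 [364.07 375.99] | 138 [364.07 376.24] | 140 [362.93 375.95] | 142 [363.14 375.68] | 144 [380.16 375.51] |
```

>>> {"method": "drive_tool", "body": {
  "steps": "0 0 0 0 -0.0018 -0.004 0.3; 0 0 0 0 -0.0018 -0.008 0.3; 0 0 0 0 -0.0018 -0.012 0.3; 0 0 0 0 -0.0018 -0.012 0.3; 0 0 0 0 -0.0018 -0.012 0.3; 0 0 0 0 -0.0018 -0.012 0.3"
}}

```text
clock: 27.0
tool_pos: [523.0, 295.8, 196.8]
tool_rot: [3.104, 0.0, 1.847]
ft_force: [-0.8, -0.0, -4.5]
grip_width: 0.505
```

```bash
python3 - <<'E'
from h import *
s,f=grab("scene","s15"); print(s["tool_pos"],s["tool_rot"],s["clock"],s["ft_force"],s["grip_width"])
crop("s15",350,90,395,150,13,"s15c")
im=cv2.imread("pics/s15.png").astype(float).mean(2)
A=[]
for r in range(92,122,2):
    g=np.gradient(im[r,366:386]); A.append((r,366+(np.argmin(g)+np.argmax(g))/2))
print(A)
E
```

```text
[523.01475108 295.78928959 196.79133823] [3.10439024e+00 3.41345897e-05 1.84742766e+00] 27.0 [-0.7511637  -0.04446116 -4.45988173] 0.5051054281543224
[(92, np.float64(376.5)), (94, np.float64(381.5)), (96, np.float64(376.5)), (98, np.float64(376.5)), (100, np.float64(376.0)), (102, np.float64(375.5)), (104, np.float64(375.0)), (106, np.float64(375.0)), (108, np.float64(374.5)), (110, np.float64(374.0)), (112, np.float64(374.0)), (114, np.float64(373.5)), (116, np.float64(373.0)), (118, np.float64(373.0)), (120, np.float64(373.0))]
```

View pics/s15c.png

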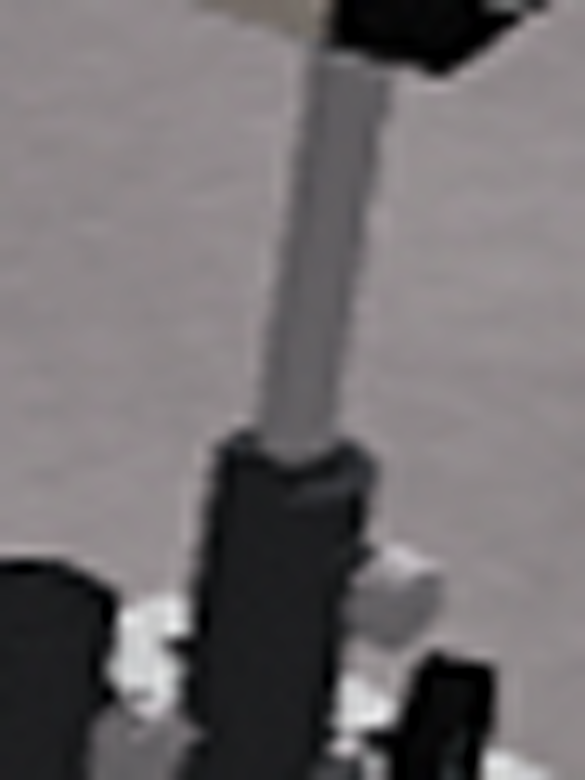

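>>> {"method": "drive_tool", "body": {
  "steps": "0 0 0 -0.0003 -0.0004 -0.002 0.3; 0 0 0 -0.0003 -0.0004 -0.004 0.3; 0 0 0 -0.0003 -0.0004 -0.006 0.3; 0 0 0 -0.0003 -0.0004 -0.006 0.3"
}}

```text
clock: 27.45
tool_pos: [522.7, 295.9, 190.6]
tool_rot: [3.104, -0.001, 1.848]
ft_force: [0.6, 1.3, -4.8]
grip_width: 0.503
```

>>> {"method": "drive_tool", "body": {
  "steps": "0 0 0 0 0 -0.001 0.3; 0 0 0 0 0 -0.002 0.3; 0 0 0 0 0 -0.003 0.3; 0 0 0 0 0 -0.003 0.3"
}}

```text
clock: 27.85
tool_pos: [522.7, 295.9, 187.8]
tool_rot: [3.104, -0.001, 1.848]
ft_force: [0.2, 2.2, -3.9]
grip_width: 0.503
```

>>> {"method": "drive_tool", "body": {
  "steps": "0 0 0 0 0.0006 -0.002 0.3; 0 0 0 0 0.0006 -0.004 0.3; 0 0 0 0 0.0006 -0.006 0.3; 0 0 0 0 0.0006 -0.008 0.3; 0 0 0 0 0.0006 -0.008 0.3"
}}

```text
clock: 28.35
tool_pos: [522.6, 296.1, 179.2]
tool_rot: [3.105, -0.0, 1.848]
ft_force: [0.8, 2.6, -4.1]
grip_width: 0.506
```

>>> {"method": "drive_tool", "body": {
  "steps": "0 0 0 0 0 -0.002 0.3; 0 0 0 0 0 -0.004 0.3; 0 0 0 0 0 -0.006 0.3; 0 0 0 0 0 -0.006 0.3"
}}

```text
clock: 28.75
tool_pos: [522.6, 296.1, 173.5]
tool_rot: [3.105, -0.0, 1.848]
ft_force: [0.3, 3.4, -3.2]
grip_width: 0.506
```

>>> {"method": "drive_tool", "body": {
  "steps": "0 0 0 0 0.0008 -0.002 0.3; 0 0 0 0 0.0008 -0.004 0.3; 0 0 0 0 0.0008 -0.006 0.3; 0 0 0 0 0.0008 -0.008 0.3; 0 0 0 0 0.0008 -0.008 0.3"
}}

```text
clock: 29.25
tool_pos: [522.4, 296.6, 164.8]
tool_rot: [3.106, 0.0, 1.847]
ft_force: [-0.8, 1.2, -3.4]
grip_width: 0.506
```

>>> {"method": "drive_tool", "body": {
  "steps": "0 0 0 0 0 -0.003 0.3; 0 0 0 0 0 -0.006 0.3; 0 0 0 0 0 -0.009 0.3; 0 0 0 0 0 -0.012 0.3; 0 0 0 0 0 -0.012 0.3"
}}

```text
clock: 29.75
tool_pos: [522.4, 296.6, 152.5]
tool_rot: [3.106, 0.0, 1.847]
ft_force: [-0.6, 1.4, -3.2]
grip_width: 0.509
```

>>> {"method": "drive_tool", "body": {
  "steps": "0 0 0 0 0.0002 -0.003 0.3; 0 0 0 0 0.0002 -0.006 0.3; 0 0 0 0 0.0002 -0.009 0.3; 0 0 0 0 0.0002 -0.012 0.3; 0 0 0 0 0.0002 -0.015 0.3; 0 0 0 0 0.0002 -0.018 0.3; 0 0 0 0 0.0002 -0.019 0.3; 0 0 0 0 0.0002 -0.019 0.3"
}}

```text
clock: 30.55
tool_pos: [522.4, 296.8, 133.9]
tool_rot: [3.106, 0.0, 1.847]
ft_force: [-0.6, 0.6, -3.7]
grip_width: 0.506
```

>>> {"method": "drive_tool", "body": {
  "steps": "0 0 0 0 0 -0.001 0.3; 0 0 0 0 0 -0.002 0.3; 0 0 0 0 0 -0.003 0.3; 0 0 0 0 0 -0.003 0.3"
}}

```text
clock: 30.95
tool_pos: [522.4, 296.9, 131.2]
tool_rot: [3.105, 0.0, 1.848]
ft_force: [-2.7, 0.5, -3.1]
grip_width: 0.508
```

>>> {"method": "drive_tool", "body": {
  "steps": "0 0 0 0 0 -0.001 0.3; 0 0 0 0 0 -0.002 0.3; 0 0 0 0 0 -0.002 0.3"
}}

```text
clock: 31.25
tool_pos: [522.5, 296.9, 129.3]
tool_rot: [3.105, 0.0, 1.847]
ft_force: [-2.9, 0.2, -4.2]
grip_width: 0.51
```

>>> {"method": "drive_tool", "body": {
  "steps": "0 0 0 0 0 -0.001 0.3; 0 0 0 0 0 -0.001 0.3"
}}

```text
clock: 31.45
tool_pos: [522.6, 296.9, 129.1]
tool_rot: [3.105, 0.0, 1.847]
ft_force: [-3.3, -0.2, 0.4]
grip_width: 0.509
```

>>> {"method": "drive_tool", "body": {
  "steps": "0 0 0 0 0 -0.001 0.3; 0 0 0 0 0 -0.001 0.3"
}}

```text
clock: 31.65
tool_pos: [522.7, 297.0, 129.0]
tool_rot: [3.104, 0.0, 1.848]
ft_force: [-4.5, -1.5, 4.0]
grip_width: 0.507
```

>>> {"method": "drive_tool", "body": {
  "steps": "0 0 0 0 0 -0.0015 0.3; 0 0 0 0 0 -0.0015 0.3; 0 0 0 0 0 -0.0015 0.3"
}}

```text
clock: 31.95
tool_pos: [522.8, 297.0, 129.0]
tool_rot: [3.103, 0.0, 1.848]
ft_force: [-7.3, -1.5, 8.2]
grip_width: 0.506
```

>>> {"method": "drive_tool", "body": {
  "steps": "0 0 0 -0.0005 0 0.001 0.3; 0 0 0 -0.0006 0 0.002 0.3; 0 0 0 -0.0006 0 0.002 0.3"
}}

```text
clock: 32.25
tool_pos: [522.5, 297.0, 129.1]
tool_rot: [3.103, 0.0, 1.847]
ft_force: [-4.3, -1.1, 4.6]
grip_width: 0.508
```

Release, back off upward.

>>> {"method": "drive_tool", "body": {
  "steps": "0 0 0 0 0 0 0.6; 0 0 0 0 0 0 0.75; 0 0 0 0 0 0 1; 0 0 0 0 0 0 1; 0 0 0 0 0 0 1; 0 0 0 0 0 0 1; 0 0 0 0 0 0 1; 0 0 0 0 0 0 1"
}}

```text
clock: 33.05
tool_pos: [522.1, 297.0, 128.2]
tool_rot: [3.105, 0.0, 1.847]
ft_force: [-0.4, 0.1, -0.1]
grip_width: 0.999
```

>>> {"method": "drive_tool", "body": {
  "steps": "0 0 0 0 0 0.02 1; 0 0 0 0 0 0.05 1; 0 0 0 0 0 0.09 1; 0 0 0 0 0 0.13 1; 0 0 0 0 0 0.15 1; 0 0 0 0 0 0.15 1; 0 0 0 0 0 0.15 1; 0 0 0 0 0 0.15 1"
}}

```text
clock: 33.85
tool_pos: [521.4, 296.7, 276.0]
tool_rot: [3.108, 0.001, 1.847]
ft_force: [0.1, 0.5, -0.7]
grip_width: 0.998
```

```bash
python3 - <<'E'
from h import *
s,f=grab("scene","s16"); print(s["tool_pos"],s["tool_rot"],s["clock"],s["ft_force"],s["grip_width"])
crop("s16",330,70,430,190,6,"s16c")
crop("s16",130,130,260,260,5,"s16d")
s,f=grab("wrist","w16")
E
```

```text
[521.43434562 296.66753979 276.00534794] [3.10799265e+00 5.51639442e-04 1.84743560e+00] 33.85 [ 0.09237583  0.50633586 -0.66395157] 0.9978761981374922
```

View pics/s16c.png

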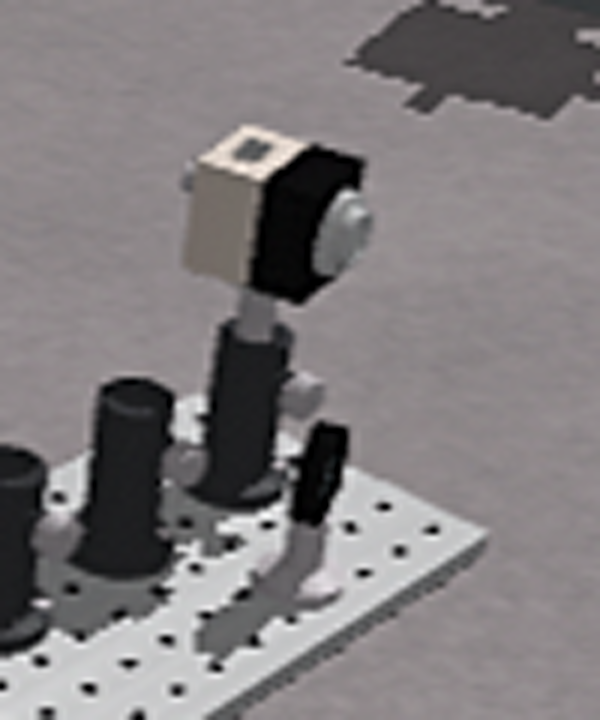

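View pics/s16d.png

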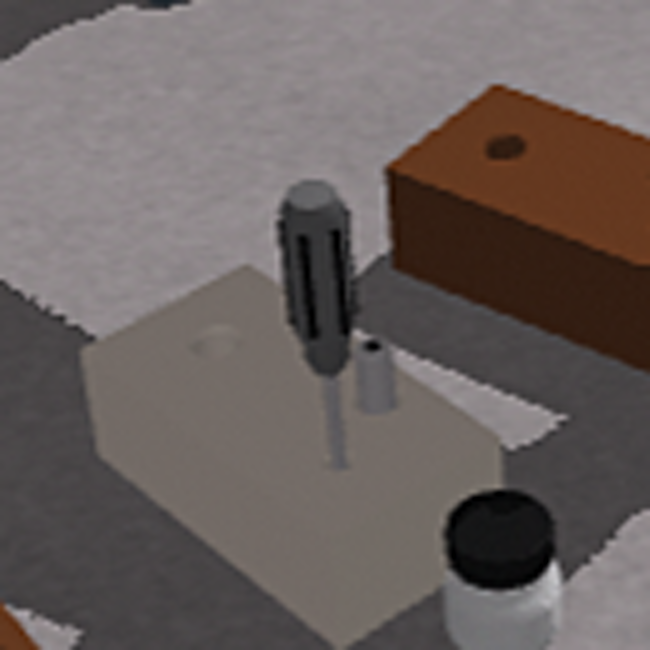

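View pics/w16.png

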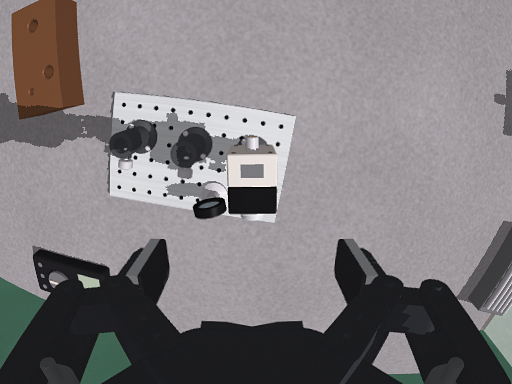

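```bash
python3 - <<'E'
from h import *
f=load("w16");Tw=f["Tw"]
c=[at_z(f,u,v,167,Tw)[:2] for u,v in((228.5,153.5),(276.5,154),(228.5,213),(276.5,213.5))]; print(np.mean(c,0),[np.linalg.norm(c[i]-c[j]) for i,j in((0,1),(2,3),(0,2),(1,3))])
from cell import r; s=r.get_state(); print(s["clock"],s["ft_force"])
# lean of head in scene: head top centre at z167
g=load("s16"); S=lambda U,V:(330+(U+.5)/6-.5,70+(V+.5)/6-.5)
print("scene post at rim",S(254,335), "predicted head-top centre if upright",proj(g,[524.7,299.2,167.])," seen corners TL..",S(245,124),S(366,158),S(258,182))
E
```

```text
[520.92012619 296.26279684] [np.float64(40.92218407228986), np.float64(43.60304252611981), np.float64(54.78530153624344), np.float64(54.859242830027476)]
33.95 [-0.67311165  0.80978012  0.10137443]
scene post at rim (371.9166666666667, 125.41666666666666) predicted head-top centre if upright [376.90126551  96.27999165]  seen corners TL.. (370.4166666666667, 90.25) (390.5833333333333, 95.91666666666667) (372.5833333333333, 99.91666666666667)
```

```bash
python3 -c "
from cell import job_done
print(job_done())"
```

```text
the job is handed in; nothing more can be done
None
```

The detector's post is pressed home in the left holder, which is the clear one, and I handed the job in at about 34 s of the 72 s allowed.

- **Finding the clear bore:** I felt only the left bore. The driver passed the 44 mm spacer level without resistance and stopped on the floor at about 6 N, at the height predicted for 22 mm above the bench. The wrist picture suggested a spacer in the right bore, but I did not probe the right or middle bores.
- **Driver:** It is back in its own hole in the stand, standing with a slight lean of roughly 0.06 rad. It was let go about 1 mm above the floor, and in the last picture it stands in the hole.
- **Detector:** It stopped hard at the predicted floor height, within about 0.2 mm, and I pressed it with about 12 N. The highest reading over the whole job was about 12 N, well under the 40 N limit.
- **Last checks:** The head is centred about 1 mm from the bore axis, with an estimated lean of about 0.01 rad. The spare post, lens and screw jar look unmoved in the last pictures, and the gripper is open and clear, about 150 mm above.
- **Disagreements:** The scene and top cameras differed from the wrist camera by 2–5 mm in absolute position. I used relative offsets within one view for both insertions, and the contacts bore them out.

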